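# Clear the jeweller's bench

## Task

Clear the jeweller's bench for the night: tip the scoop over the black bowl so that all its brass casting buttons slide in (any that land outside go in too), then set the empty scoop down flat on the bench. Put every tin and the wooden bench pin that are out on the bench into the drawer of the small wooden unit, pulling it open first as far as needed, each lying flat and right way up, and slide the drawer fully shut. Leave the hammer, the loupe and the brush alone.

Things in the scene. Friction and masses are not known exactly. Their poses are not given: they have to be found in the camera images.
- scoop: Loose aluminium scoop, 0.15 kg. Origin: centre of the underside of its flat floor, 80 (x) by 60 (y) by 3 mm; x points to its open end, z up. Side walls 18 mm high, 3 mm thick; rear wall 24 mm high at x = -41 mm; no wall at x = +40. A dark wooden bar handle runs back along x from x = -43 to -103 mm: 12 mm wide, 14 mm high, its centre 26 mm above the underside.
- scoop_lip (a point): Middle of the scoop's open front edge, on top of the floor (40 mm ahead of the scoop's origin, 3 mm up).
- scoop_handle (a point): Middle of the scoop's handle (73 mm behind the scoop's origin, 26 mm up).
- pot: Loose black rubber round bowl, 140 mm across the rim, 55 mm high, 0.5 kg, wall 4 mm, foot 63 mm across. Origin: centre of its underside.
- pot_in (a point): Centre of the bowl's inner floor, 5 mm above its underside.
- button0: Brass casting button, a stub 14 mm across and 10 mm high, 13 g, loose on the scoop's floor at the start; smooth, slides down metal at 15 to 26 degrees of slope. Three to five of button0 to button4 are present. Origin: centre of its underside.
- button1: Another such button.
- button2: Another such button.
- button3: Another such button.
- button4: Another such button.
- round_tin: Closed round metal tin with lid, 46 mm across, 25 mm high, 80 g. Origin: centre of its underside, z up through the lid. Two or three of round_tin, oblong_tin and bench_pin are present, standing flat on the bench.
- oblong_tin: Closed dark brown oblong tin with lid, 74 mm (x) by 44 mm (y), 21 mm high, 70 g. Origin: centre of its underside, z up through the lid.
- bench_pin: Spare wooden bench pin, a flat block 86 mm (x) by 42 mm (y), 18 mm high, with a 10 mm wide, 36 mm deep slot in its +x end; 60 g. Origin: centre of its underside.
- unit_drawer0 (a joint): Opening of the drawer in m: 0 fully shut, 0.134 fully open; it starts partly open. Slides freely (1 N friction, light damping) and stays where left.
- unit_drawer0_handle (a point): Middle of the drawer's horizontal steel bar handle: bar 11 mm thick, 120 mm long, along this frame's y, 35 mm in front of the drawer's front panel, 47 mm above the bench. The frame's -x is the direction in which the drawer opens (towards the robot).
- drawer_floor (a point): Centre of the drawer's inner floor, moving with it; x into the unit, y along the front, z up. Inside, the drawer spans x -77 to +77 mm and y -134 to +134 mm; its floor is 22 mm above the bench, side walls 41 mm high above the floor; the 15 mm thick front panel's top edge is 71 mm above the bench.
- unit: Fixed wooden drawer unit on the bench, 200 mm deep (x), 310 mm wide (y), 85 mm high, with one drawer. Origin: centre of its underside; the drawer front faces its -x. When the drawer is out by q, the part of it that lies from about q - 0.01 m behind its front panel onward is under the unit's top.
- hammer: Bystander: small hammer, 220 mm long, lying on the bench beyond the bowl. Leave it alone.
- loupe: Bystander: black eye loupe, 38 mm across and 36 mm high, standing on the bench. Leave it alone.
- brush: Bystander: bench brush, 200 mm long, lying to the right of the drawer unit. Leave it alone.

How it is judged:
On the way:
1. The scoop is tipped with its open edge over the bowl (angle between scoop's own z axis and vertical above 0.28 rad and horizontal distance between scoop_lip and pot_in below 0.075 m and height (world z) of scoop_lip above 0.03 m), for 0.1 s.
At the end, for the whole second after the job is handed in: Every button within 64 mm of the bowl's axis and below its rim; bowl upright; every tin and pin in the drawer, right way up within 14 degrees, not piled above 30 mm; drawer shut within 6 mm; scoop flat on the bench (6 degrees, 6 mm). All at rest (horizontal distance between each of button0, button1, button2, button3, button4 and pot_in below 0.064 m and z of each of button0, button1, button2, button3, button4 in the frame of pot_in below 0.05 m and linear speed of each of button0, button1, button2, button3, button4, scoop, pot below 0.03 m/s and x of round_tin in the frame of drawer_floor between -0.08 and 0.08 m and y of round_tin in the frame of drawer_floor between -0.136 and 0.136 m and z of round_tin in the frame of drawer_floor between -0.01 and 0.03 m and angle between each of round_tin, oblong_tin, bench_pin's own z axis and vertical below 0.25 rad and x of oblong_tin in the frame of drawer_floor between -0.08 and 0.08 m and y of oblong_tin in the frame of drawer_floor between -0.136 and 0.136 m and z of oblong_tin in the frame of drawer_floor between -0.01 and 0.03 m and x of bench_pin in the frame of drawer_floor between -0.08 and 0.08 m and y of bench_pin in the frame of drawer_floor between -0.136 and 0.136 m and z of bench_pin in the frame of drawer_floor between -0.01 and 0.03 m and value of joint unit_drawer0 below 0.006 m and angle between scoop's own z axis and vertical below 0.1 rad and height (world z) of scoop below 0.006 m and angle between pot's own z axis and vertical below 0.15 rad and height (world z) of pot below 0.01 m); the robot touches nothing.
It fails at once if The hammer, the loupe or the brush is moved by more than 30 mm (distance of any of hammer, loupe, brush from where it was at the start of the episode above 0.03 m).
Of round_tin, oblong_tin, bench_pin only 2 to 3 are there at a start; the rules pass over those that are not, and their reading is None.
Of button0, button1, button2, button3, button4 only 3 to 5 are there at a start; the rules pass over those that are not, and their reading is None.
At some moment in a run one of round_tin, oblong_tin, bench_pin, pot may be knocked a few centimetres aside while the robot is not near it.
It also fails if it takes over 208 s, if anything falls off the work surface, if the arm or the gripper's body presses on something with over 40 N, if the wrist force passes 120 N, or if a joint passes its speed limit or range.

## Robot

A 6-joint arm with a two-finger parallel gripper is mounted at the origin on the work surface. World frame = base frame: x ahead of the robot, y to its left, z up, the work surface at z = 0. Lengths are in m, angles in rad, forces in N, time in s.
With the tool pointing down it reaches from about 0.35 to 0.95 m from the base axis. Payload 17.4 kg.
Tool frame: the origin (TCP) lies on the centre line of the jaws, within the pads' length; the fingertips stand env.nose_length ahead of it and the grasp point (between the pads) is the TCP (env.nose_length is the distance from the TCP to the fingertips, in m); x points along the fingers, y is the direction in which the jaws open and shut, and the axes are right-handed (so a half turn about x gives the same grasp; the last joint's range is limited). The gripper opens to 93 mm and grips with 3 to 60 N. Pads are 15 mm wide; open, the fingers measure 128 mm over their backs; the gripper's body (75 mm by 188 mm) begins 65 mm behind the grasp point.
Start: joints at [-1.19, 0.116, 1.442, -0, 1.584, -0.038], TCP at [0.274, -0.617, 0.238] pointing down, gripper open.
Joint ranges: [-2.83, 2.83], [-0.83, 2.19], [0.07, 2.5], [-1.14, 4.28], [0.01, 3], [-2.97, 2.97]. Speed limits (rad/s): [1.89, 1.89, 2.22, 3.14, 3.14, 3.14].

## Interface

Orientations are given as a unit quaternion [w, x, y, z].
In Python, from rig import readout, vision, workorder, env gives the robot as it stands. The module is installed in compiled form; this text tells all that it offers.
- The arm moves only by the shell command python3 -m handwheel 'ROWS' [FORCE]. ROWS is JSON, a list of rows, each an object with "offset": the shift along the tool's x, y, z normalised to -1 to 1, where 1 is 2 cm, a list of three; "angular": the turn, a rotation vector about the tool's x, y, z normalised to -1 to 1, where 1 is 4 degrees, a list of three; "grip": the closure in counts, from 0 (fully open) to 255 (shut). A call has exactly 8 rows; each row shifts and turns the commanded pose from where the row before left it, along the tool's axes as they then stand; what a row does not reach is not made up. A row lasts 1/12 s, in which the tool goes at most 41.7 mm and 7.16 degrees, less where a joint would pass 70% of its speed; a pose out of reach is approached as far as the arm can. A call with a number of a shift or a turn outside -1 to 1 is refused whole. A call with a gripper value outside its range is refused whole. The fingers move at their own pace and stop on an object; FORCE is the grip in N (left out, the last holds). Time passes only in rows, so rows that do not move let the fingers close, or fill a call up. It gives the time, the measured TCP pose, the force and the opening at its end, in the units of the state.
- readout.state(): the state, without advancing time (a new reading comes with each control period).
- vision.grab_frame(name): name is "scene" or "top" or "wrist"; returns the picture (384x512x3 uint8, red, green, blue); there is no depth.
- vision.camera_info(name): a dict with "K" (3x3 intrinsics, pixels), "view" (4x4, takes a point from world to camera coordinates). Camera axes: x right, y up, looking along -z (the intrinsics and any distortion apply to the point x, -y, -z); pixel columns grow to the right and rows downward; lengths in m; the calibration is good to about 2 mm. The wrist camera is an equidistant fisheye: a pixel r from the principal point sees the ray r / f radians off the axis. A picture is of the moment at which its call begins: read the wrist's pose just before it. camera_info takes no time and is no camera call; for the wrist camera it gives the pose at the moment of the call.
- workorder.sign_off(): hands the job in, once; it reports no verdict.
The state is a dict: "t": time; "q": joint angles; "joint_velocities": joint speeds; "joint_torque": joint torques, N m; "eef_pos": TCP position; "orientation": TCP orientation; "contact_force": force on the tool from outside, world axes, zero at the start; "moment": the same for the moment, N m; "width": finger opening in m.
Only numpy, scipy, OpenCV 4.12 (cv2) and the standard library are available. Lean on these libraries where they do the work, as an engineer would, in place of code of your own. Each camera call takes 0.05 s, during which the arm holds its last target.

## Working session

There is one attempt and no reset: what is moved stays moved. The work goes in short steps, Python scripts to look and compute and a shell command to move; the robot and the scene stay as the last step left them, time stands still between calls to the robot, and variables do not carry over. Pictures are saved under pics/ and viewed, and the job is handed in when it is done.

```bash
mkdir -p pics; ls; python3 - <<'E'
from rig import readout, vision, workorder, env
import cv2,numpy as np
print(env.nose_length,readout.state())
for n in("scene","top","wrist"):
    im=vision.grab_frame(n); cv2.imwrite(f"pics/{n}0.png",im[:,:,::-1]); c=vision.camera_info(n); print(n,np.round(c["K"],1).tolist(),np.round(c["view"],3).tolist(), [k for k in c])
E
```

```text
pics
0.019 {'t': 0.0, 'q': array([-1.18978526e+00,  1.16465446e-01,  1.44226725e+00, -2.69147707e-06,
        1.58402735e+00, -3.77886521e-02]), 'joint_velocities': array([-0.00026482, -0.00030798, -0.00120131,  0.00094207,  0.00108392,
        0.00012797]), 'joint_torque': array([ 1.74928038e-03, -7.21263456e+01, -6.22606516e+01,  7.80093041e-02,
        2.38847709e-02, -6.15571935e-05]), 'eef_pos': array([ 0.27442435, -0.61648574,  0.2369178 ]), 'orientation': array([-0.14658179, -0.69158909, -0.14739482,  0.69173194]), 'contact_force': array([-0.10068742, -0.44727008, -0.17831738]), 'moment': array([ 0.02839815,  0.04150328, -0.0158445 ]), 'width': 0.09299682253660628}
scene [[364.0, 0.0, 252.7], [0.0, 364.0, 195.1], [0.0, 0.0, 1.0]] [[-0.303, 0.953, -0.004, 0.232], [-0.527, -0.165, 0.834, 0.268], [0.794, 0.255, 0.552, -1.595], [0.0, 0.0, 0.0, 1.0]] ['K', 'view']
top [[466.7, 0.0, 256.4], [0.0, 466.7, 189.1], [0.0, 0.0, 1.0]] [[0.012, -1.0, -0.01, -0.056], [0.983, 0.01, 0.184, -0.615], [-0.183, -0.012, 0.983, -1.292], [0.0, 0.0, 0.0, 1.0]] ['K', 'view']
wrist [[297.3, 0.0, 257.4], [0.0, 297.3, 190.2], [0.0, 0.0, 1.0]] [[0.406, -0.914, -0.001, -0.674], [0.876, 0.389, -0.286, 0.034], [0.261, 0.115, 0.958, -0.392], [0.0, 0.0, 0.0, 1.0]] ['K', 'view']
```

View pics/top0.png

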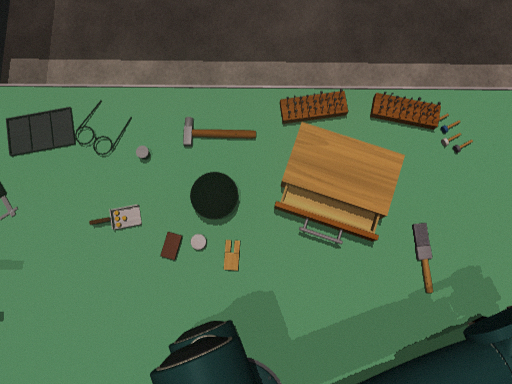

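View pics/scene0.png

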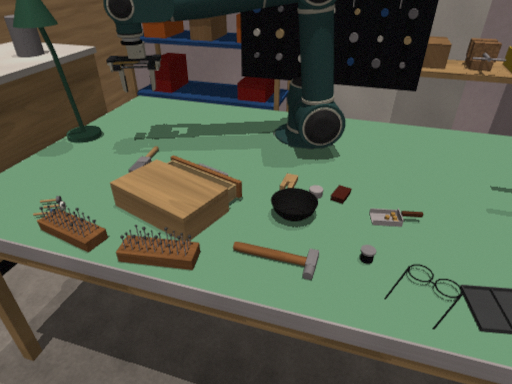

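View pics/wrist0.png

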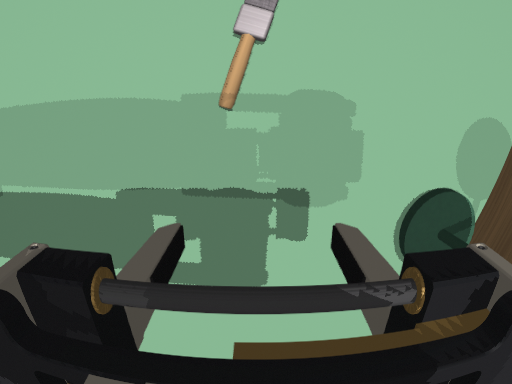

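The top view shows the scoop at (125,217), bowl at (214,196), oblong tin (172,246), round tin (198,242), pin (232,255), unit (345,175) with its handle at (321,232), loupe (143,152), hammer (220,133) and brush (424,257).

```bash
cat > h.py <<'E'
from rig import readout, vision, workorder, env
import cv2,numpy as np
from scipy.spatial.transform import Rotation as R
def cam(n):
    c=vision.camera_info(n); return np.array(c["K"]),np.array(c["view"])
def pix2w(n,u,v,z,c=None):
    K,V=c or cam(n); x=(u-K[0,2])/K[0,0]; y=(v-K[1,2])/K[1,1]
    if n=="wrist":
        r=np.hypot(x,y); s=np.tan(r)/r if r>1e-9 else 1; x*=s;y*=s
    d=V[:3,:3].T@np.array([x,-y,-1]); o=-V[:3,:3].T@V[:3,3]
    return o+d*(z-o[2])/d[2]
def w2pix(n,p,c=None):
    K,V=c or cam(n); q=V[:3,:3]@np.array(p)+V[:3,3]; x,y=q[0]/-q[2],-q[1]/-q[2]
    if n=="wrist":
        r=np.hypot(x,y); s=np.arctan(r)/r if r>1e-9 else 1; x*=s;y*=s
    return np.array([K[0,0]*x+K[0,2],K[1,1]*y+K[1,2]])
def pose():
    s=readout.state(); q=s["orientation"]; return s["eef_pos"],R.from_quat([q[1],q[2],q[3],q[0]])
def st():
    s=readout.state(); p,r=pose(); print("t",round(s["t"],2),"p",np.round(p,4),"w",round(s["width"],4),"F",np.round(s["contact_force"],1)); print(" axes x,y,z:",np.round(r.as_matrix().T,3).tolist(),"q",np.round(s["q"],2))
def down(ydir):
    "rotation with tool x down and tool y along ydir (2d) "
    x=np.array([0,0,-1.]); y=np.array([ydir[0],ydir[1],0.]); y/=np.linalg.norm(y); return R.from_matrix(np.stack([x,y,np.cross(x,y)],1))
def plan(p,r=None):
    "tool-frame shift (2cm units, in the CURRENT tool axes) and rotvec (4deg units)"
    P,Q=pose(); d=Q.inv().apply(np.array(p)-P)/0.02
    print("offset units cur axes",np.round(d,2))
    if r is not None:
        print("rotvec 4deg units",np.round(np.degrees((Q.inv()*r).as_rotvec())/4,2)," offset in NEW axes",np.round(r.inv().apply(np.array(p)-P)/0.02,2))
def grab(n,name,box=None,s=1):
    im=vision.grab_frame(n)[:,:,::-1]
    if box: x0,y0,x1,y1=box; im=im[y0:y1,x0:x1]
    im=cv2.resize(im,None,fx=s,fy=s,interpolation=cv2.INTER_CUBIC); cv2.imwrite("pics/"+name,im)
E
python3 - <<'E'
from h import *
im=cv2.imread("pics/top0.png")
def cr(b,s,n):
    x0,y0,x1,y1=b; cv2.imwrite("pics/"+n,cv2.resize(im[y0:y1,x0:x1],None,fx=s,fy=s,interpolation=cv2.INTER_CUBIC))
cr((85,140,245,280),5,"c1.png"); cr((265,115,415,255),5,"c2.png")
st()
E
```

```text
t 0.15 p [ 0.2744 -0.6165  0.2371] w 0.093 F [-0.7  0.4 -0.5]
 axes x,y,z: [[-0.0, 0.001, -1.0], [0.407, -0.914, -0.001], [-0.914, -0.407, -0.0]] q [-1.19  0.12  1.44 -0.    1.58 -0.04]
```

View pics/c1.png

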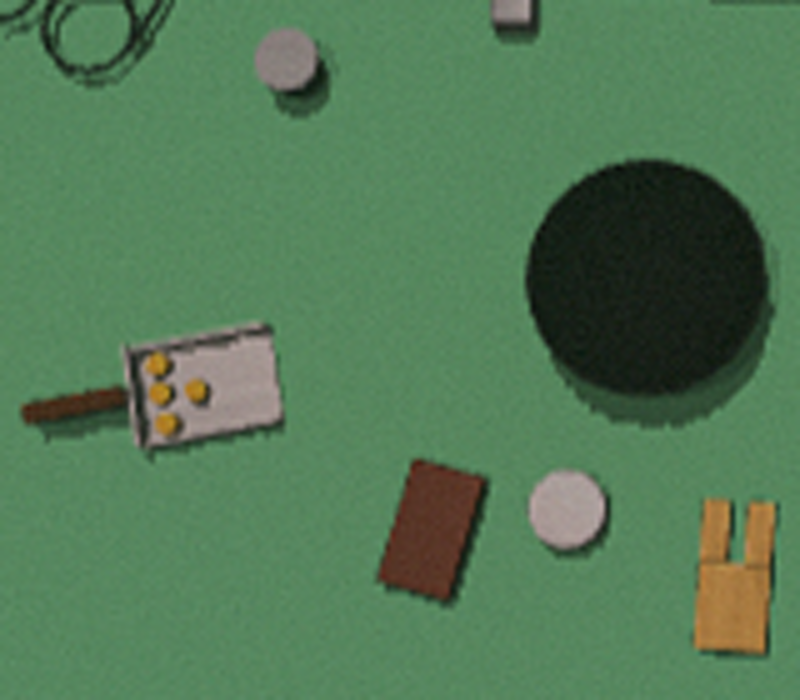

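View pics/c2.png

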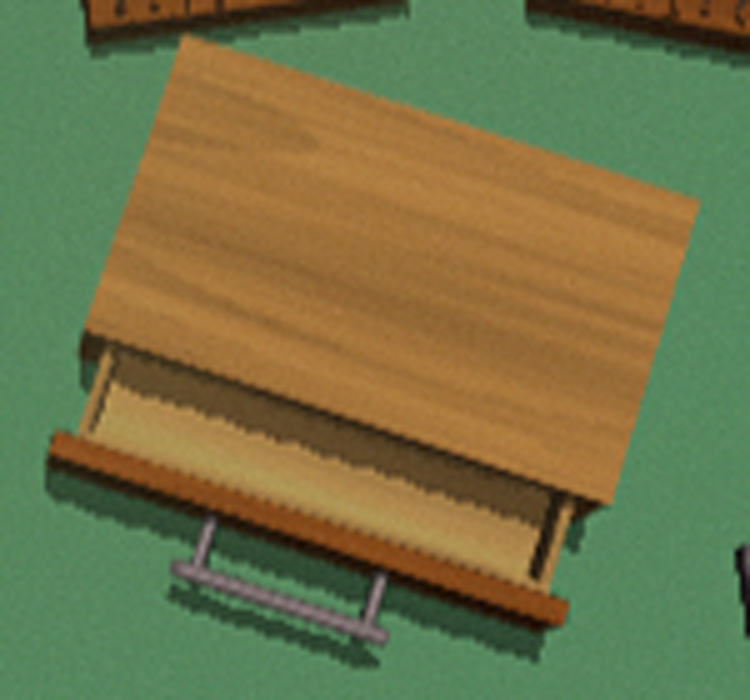

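```bash
cat > m0.py <<'E'
from h import *
c=cam("top")
def P(u,v,z,x0,y0): return pix2w("top",x0+(u+.5)/5-.5,y0+(v+.5)/5-.5,z,c)
A=lambda u,v,z:P(u,v,z,85,140)
B=lambda u,v,z:P(u,v,z,265,115)
E
python3 - <<'E'
from m0 import *
np.set_printoptions(precision=4,suppress=True)
def yaw(d): return round(np.degrees(np.arctan2(d[1],d[0])),1)
h0=A(24,413,.033);h1=A(127,396,.033);print("scoop handle tail,front",h0,h1,yaw(h1-h0))
l=A(268,325,.018);r=A(283,425,.018);print("lip top corners",l,r,(l+r)/2,yaw(l-r)-90)
print("bowl",A(648,277,.055))
o=[A(*p,.021) for p in((415,460),(487,480),(450,602),(380,580))];print("oblong",np.mean(o,0),yaw(o[0]-o[3]),np.linalg.norm(o[0]-o[3]),np.linalg.norm(o[0]-o[1]))
print("round",A(568,510,.025))
o=[A(*p,.018) for p in((706,500),(776,503),(766,654),(696,650))];print("pin",np.mean(o,0),yaw(o[0]-o[3]),np.linalg.norm(o[0]-o[3]),np.linalg.norm(o[0]-o[1]))
print("loupe",A(287,60,.036))
u=[B(*p,.085) for p in((185,38),(700,200),(610,503),(85,333))];print("unit",np.mean(u,0),yaw(u[0]-u[3]),yaw(u[1]-u[2]),yaw(u[0]-u[1])-90)
a=B(178,568,.05);b=B(382,635,.05);print("handle",(a+b)/2,yaw(a-b)-90,np.linalg.norm(a-b))
E
```

```text
scoop handle tail,front [0.5165 0.4366 0.033 ] [0.5271 0.3771 0.033 ] -79.9
lip top corners [0.5721 0.3011 0.018 ] [0.5127 0.2888 0.018 ] [0.5424 0.295  0.018 ] -78.3
bowl [0.5969 0.0726 0.055 ]
oblong [0.452 0.197 0.021] -13.7 0.07180090315393962 0.044106976088637104
round [0.4644 0.1183 0.025 ]
pin [0.4277 0.0203 0.018 ] -2.4 0.08639734375182324 0.040915716689754286
loupe [0.7295 0.2943 0.036 ]
unit [ 0.6741 -0.2962  0.085 ] -18.2 -18.4 -17.799999999999997
handle [ 0.4856 -0.2334  0.05  ] -17.700000000000003 0.12129634056052363
```

```bash
python3 - <<'E'
from h import *
y=np.radians(-18); plan([.4856,-.2334,.12],down([np.cos(y),np.sin(y)]))
E
```

```text
offset units cur axes [  5.87 -13.2  -17.44]
rotvec 4deg units [-1.2e+01 -1.0e-02  1.0e-02]  offset in NEW axes [  5.85   4.12 -21.48]
```

```bash
python3 -m handwheel '[{"offset":[0.2,0,0],"angular":[-1,0,0],"grip":195},{"offset":[0.2,0,0],"angular":[-1,0,0],"grip":195},{"offset":[0.2,0,0],"angular":[-1,0,0],"grip":195},{"offset":[0.2,0,0],"angular":[-1,0,0],"grip":195},{"offset":[0.2,0,0],"angular":[-1,0,0],"grip":195},{"offset":[0.2,0,0],"angular":[-1,0,0],"grip":195},{"offset":[0.2,0,0],"angular":[-1,0,0],"grip":195},{"offset":[0.2,0,0],"angular":[-1,0,0],"grip":195}]'
python3 -m handwheel '[{"offset":[0.2,0,0],"angular":[-1,0,0],"grip":195},{"offset":[0.2,0,0],"angular":[-1,0,0],"grip":195},{"offset":[0.2,0,0],"angular":[-1,0,0],"grip":195},{"offset":[0.2,0,0],"angular":[-1,0,0],"grip":195},{"offset":[0,0.5,-1],"angular":[0,0,0],"grip":195},{"offset":[0,0.5,-1],"angular":[0,0,0],"grip":195},{"offset":[0,0.5,-1],"angular":[0,0,0],"grip":195},{"offset":[0,0.5,-1],"angular":[0,0,0],"grip":195}]'
python3 -m handwheel '[{"offset":[0,0.3,-1],"angular":[0,0,0],"grip":195},{"offset":[0,0.3,-1],"angular":[0,0,0],"grip":195},{"offset":[0,0.3,-1],"angular":[0,0,0],"grip":195},{"offset":[0,0.3,-1],"angular":[0,0,0],"grip":195},{"offset":[0,0.3,-1],"angular":[0,0,0],"grip":195},{"offset":[0,0.3,-1],"angular":[0,0,0],"grip":195},{"offset":[0,0.3,-1],"angular":[0,0,0],"grip":195},{"offset":[0,0,-1],"angular":[0,0,0],"grip":195}]'
python3 - <<'E'
from h import *
st()
y=np.radians(-18); plan([.4856,-.2334,.12],down([np.cos(y),np.sin(y)]))
E
```

```text
t: 0.82
eef_pos: [0.2745, -0.6166, 0.2051]
orientation: [0.333, 0.624, 0.333, -0.624]
contact_force: [-0.2, 0.0, 0.4]
width: 0.0441
t: 1.48
eef_pos: [0.3377, -0.5522, 0.1893]
orientation: [0.415, 0.572, 0.416, -0.572]
contact_force: [0.3, -1.0, -0.3]
width: 0.0221
t: 2.15
eef_pos: [0.4275, -0.4129, 0.1893]
orientation: [0.416, 0.572, 0.416, -0.572]
contact_force: [-0.4, -0.8, -0.0]
width: 0.0216
t 2.15 p [ 0.4275 -0.4129  0.1893] w 0.0216 F [-0.4 -0.8 -0. ]
 axes x,y,z: [[-0.0, 0.0, -1.0], [0.951, -0.309, -0.0], [-0.309, -0.951, -0.0]] q [-0.81 -0.04  1.68  0.    1.5  -0.5 ]
offset units cur axes [ 3.47 -0.01 -9.43]
rotvec 4deg units [ 0. -0.  0.]  offset in NEW axes [ 3.46 -0.01 -9.43]
```

```bash
python3 -m handwheel '[{"offset":[0.2,0,-1],"angular":[0,0,0],"grip":195},{"offset":[0.2,0,-1],"angular":[0,0,0],"grip":195},{"offset":[0.2,0,-1],"angular":[0,0,0],"grip":195},{"offset":[0.2,0,-1],"angular":[0,0,0],"grip":195},{"offset":[0.2,0,-1],"angular":[0,0,0],"grip":195},{"offset":[0.2,0,-1],"angular":[0,0,0],"grip":195},{"offset":[0.2,0,-1],"angular":[0,0,0],"grip":195},{"offset":[0.2,0,-1],"angular":[0,0,0],"grip":195}]'
python3 -m handwheel '[{"offset":[0.5,0,-1],"angular":[0,0,0],"grip":195},{"offset":[0.5,0,-0.4],"angular":[0,0,0],"grip":195},{"offset":[0.5,0,0],"angular":[0,0,0],"grip":195},{"offset":[0.3,0,0],"angular":[0,0,0],"grip":195},{"offset":[0,0,0],"angular":[0,0,0],"grip":195},{"offset":[0,0,0],"angular":[0,0,0],"grip":195},{"offset":[0,0,0],"angular":[0,0,0],"grip":195},{"offset":[0,0,0],"angular":[0,0,0],"grip":195}]'
python3 - <<'E'
from h import *
grab("wrist","w1.png"); grab("top","t1.png",(185,60,445,255),3)
st()
y=np.radians(-18); plan([.4856,-.2334,.12],down([np.cos(y),np.sin(y)]))
E
```

```text
t: 2.82
eef_pos: [0.4762, -0.2606, 0.1573]
orientation: [-0.416, -0.572, -0.416, 0.572]
contact_force: [0.2, 0.8, -0.2]
width: 0.0221
t: 3.48
eef_pos: [0.4848, -0.2357, 0.1222]
orientation: [0.416, 0.572, 0.415, -0.572]
contact_force: [-0.4, 0.2, 0.4]
width: 0.0215
t 3.58 p [ 0.4848 -0.2354  0.1221] w 0.0222 F [-0.3 -0.8 -0.3]
 axes x,y,z: [[0.001, -0.0, -1.0], [0.951, -0.31, 0.001], [-0.31, -0.951, 0.0]] q [-0.5  -0.13  1.87  0.    1.4  -0.18]
offset units cur axes [ 0.11  0.   -0.11]
rotvec 4deg units [-0.01  0.   -0.01]  offset in NEW axes [ 0.11  0.01 -0.11]
```

View pics/w1.png

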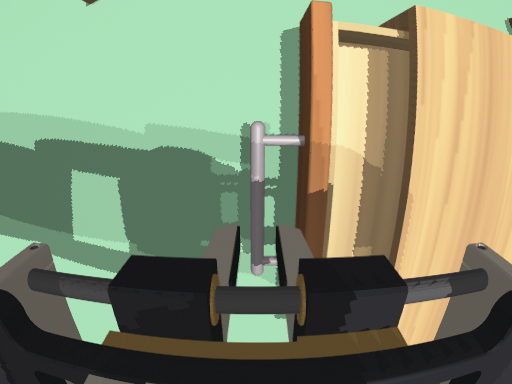

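View pics/t1.png

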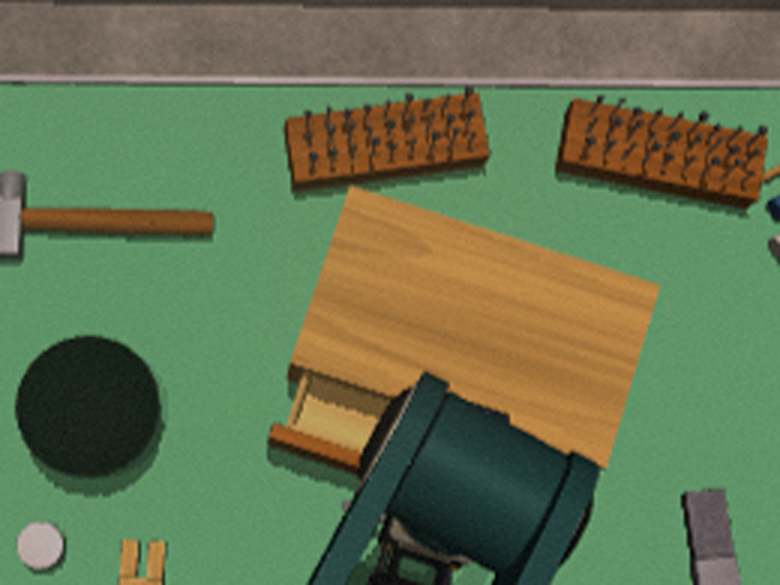

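```bash
python3 - <<'E'
from h import *
for u,v in((258,125),(258,270),(321,3),(410,10)): print(pix2w("wrist",u,v,.05 if u<300 else .071))
print(w2pix("wrist",[.4848,-.2354,.05]),w2pix("wrist",[.4848,-.2354,.1031]))
E
```

```text
[ 0.50412619 -0.17445775  0.05      ]
[ 0.4665276  -0.28997527  0.05      ]
[ 0.57152793 -0.10424411  0.071     ]
[ 0.63753905 -0.12058444  0.071     ]
[258.6292515  207.31961448] [258.99351711 236.52140172]
```

```bash
python3 -m handwheel '[{"offset":[0.6,0,0],"angular":[0,0,0],"grip":195},{"offset":[0.8,0,0],"angular":[0,0,0],"grip":195},{"offset":[0.8,0,0],"angular":[0,0,0],"grip":195},{"offset":[0.8,0,0],"angular":[0,0,0],"grip":195},{"offset":[0.6,0,0],"angular":[0,0,0],"grip":195},{"offset":[0.1,0,0],"angular":[0,0,0],"grip":195},{"offset":[0,0,0],"angular":[0,0,0],"grip":255},{"offset":[0,0,0],"angular":[0,0,0],"grip":255}]' 15
python3 -m handwheel '[{"offset":[0,0,0],"angular":[0,0,0],"grip":255},{"offset":[0,0,0],"angular":[0,0,0],"grip":255},{"offset":[0,-0.2,0],"angular":[0,0,0],"grip":255},{"offset":[0,-0.4,0],"angular":[0,0,0],"grip":255},{"offset":[0,-0.5,0],"angular":[0,0,0],"grip":255},{"offset":[0,-0.5,0],"angular":[0,0,0],"grip":255},{"offset":[0,-0.5,0],"angular":[0,0,0],"grip":255},{"offset":[0,-0.4,0],"angular":[0,0,0],"grip":255}]'
python3 -m handwheel '[{"offset":[0,-0.3,0],"angular":[0,0,0],"grip":255},{"offset":[0,-0.3,0],"angular":[0,0,0],"grip":255},{"offset":[0,-0.2,0],"angular":[0,0,0],"grip":255},{"offset":[0,-0.2,0],"angular":[0,0,0],"grip":255},{"offset":[0,0,0],"angular":[0,0,0],"grip":255},{"offset":[0,0,0],"angular":[0,0,0],"grip":255},{"offset":[0,0,0],"angular":[0,0,0],"grip":255},{"offset":[0,0,0],"angular":[0,0,0],"grip":255}]'
python3 - <<'E'
from h import *
grab("wrist","w2.png")
st()
E
```

```text
t: 4.25
eef_pos: [0.485, -0.2351, 0.0482]
orientation: [0.416, 0.572, 0.415, -0.572]
contact_force: [-0.1, 0.1, 0.3]
width: 0.013
t: 4.92
eef_pos: [0.4363, -0.2191, 0.0483]
orientation: [0.416, 0.572, 0.415, -0.572]
contact_force: [1.7, 0.9, 5.8]
width: 0.0103
t: 5.58
eef_pos: [0.4178, -0.2131, 0.0483]
orientation: [0.416, 0.572, 0.415, -0.572]
contact_force: [0.2, 3.8, 7.6]
width: 0.0106
t 5.63 p [ 0.4178 -0.213   0.0483] w 0.0108 F [-0.5  3.7  8.1]
 axes x,y,z: [[0.001, 0.0, -1.0], [0.951, -0.309, 0.001], [-0.309, -0.951, -0.0]] q [-0.53 -0.23  2.09  0.    1.28 -0.21]
```

View pics/w2.png

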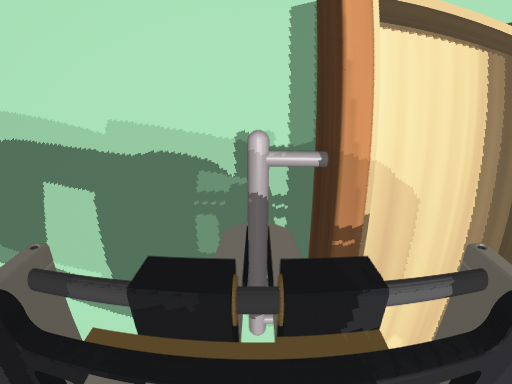

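```bash
python3 -m handwheel '[{"offset":[0,-0.1,0],"angular":[0,0,0],"grip":255},{"offset":[0,-0.1,0],"angular":[0,0,0],"grip":255},{"offset":[0,-0.1,0],"angular":[0,0,0],"grip":255},{"offset":[0,0,0],"angular":[0,0,0],"grip":255},{"offset":[0,0,0],"angular":[0,0,0],"grip":255},{"offset":[0,0,0],"angular":[0,0,0],"grip":255},{"offset":[0,0,0],"angular":[0,0,0],"grip":255},{"offset":[0,0,0],"angular":[0,0,0],"grip":255}]'
```

```text
t: 6.3
eef_pos: [0.4121, -0.2112, 0.0482]
orientation: [0.416, 0.572, 0.415, -0.572]
contact_force: [-0.1, 3.3, 8.3]
width: 0.01
```

```bash
python3 -m handwheel '[{"offset":[0,-0.1,0],"angular":[0,0,0],"grip":255},{"offset":[0,-0.1,0],"angular":[0,0,0],"grip":255},{"offset":[0,-0.1,0],"angular":[0,0,0],"grip":255},{"offset":[0,0,0],"angular":[0,0,0],"grip":255},{"offset":[0,0,0],"angular":[0,0,0],"grip":255},{"offset":[0,0,0],"angular":[0,0,0],"grip":255},{"offset":[0,0,0],"angular":[0,0,0],"grip":255},{"offset":[0,0,0],"angular":[0,0,0],"grip":255}]'
```

```text
t: 6.97
eef_pos: [0.4089, -0.2101, 0.0484]
orientation: [0.418, 0.574, 0.413, -0.57]
contact_force: [30.1, -7.3, -12.0]
width: 0.016
```

```bash
python3 -m handwheel '[{"offset":[0,0.15,0],"angular":[0,0,0],"grip":195},{"offset":[0,0,0],"angular":[0,0,0],"grip":195},{"offset":[0,0,0],"angular":[0,0,0],"grip":195},{"offset":[-0.5,0,0],"angular":[0,0,0],"grip":195},{"offset":[-1,0,0],"angular":[0,0,0],"grip":195},{"offset":[-1,0,0],"angular":[0,0,0],"grip":150},{"offset":[-1,0,0],"angular":[0,0,0],"grip":100},{"offset":[-1,0,0],"angular":[0,0,0],"grip":100}]'
python3 - <<'E'
from h import *
st()
# scoop handle mid
h=(np.array([0.5165,0.4366])+np.array([0.5271,0.3771]))/2
for yw in(11,-169):
    y=np.radians(yw); plan([*h,.15],down([np.cos(y),np.sin(y)]))
E
```

```text
t: 7.63
eef_pos: [0.4091, -0.2104, 0.1393]
orientation: [-0.416, -0.572, -0.416, 0.572]
contact_force: [0.2, 0.0, -1.0]
width: 0.037
t 7.63 p [ 0.4091 -0.2104  0.1393] w 0.037 F [ 0.2  0.  -1. ]
 axes x,y,z: [[-0.0, -0.0, -1.0], [0.951, -0.309, -0.0], [-0.309, -0.951, 0.0]] q [-0.53 -0.33  2.01 -0.    1.46 -0.22]
offset units cur axes [ -0.54  -4.18 -31.09]
rotvec 4deg units [-7.25  0.    0.  ]  offset in NEW axes [ -0.54  11.42 -29.22]
offset units cur axes [ -0.54  -4.18 -31.09]
rotvec 4deg units [37.75  0.   -0.  ]  offset in NEW axes [ -0.54 -11.42  29.22]
```

```bash
python3 -m handwheel '[{"offset":[-0.4,0,0],"angular":[-0.9,0,0],"grip":130},{"offset":[-0.4,0,0],"angular":[-0.9,0,0],"grip":130},{"offset":[-0.4,0,0],"angular":[-0.9,0,0],"grip":130},{"offset":[-0.4,0,0],"angular":[-0.9,0,0],"grip":130},{"offset":[-0.4,0,0],"angular":[-0.9,0,0],"grip":130},{"offset":[-0.4,0,0],"angular":[-0.9,0,0],"grip":130},{"offset":[0,0,0],"angular":[-0.9,0,0],"grip":130},{"offset":[0,0,0],"angular":[-0.95,0,0],"grip":130}]'
for i in 1; do python3 -m handwheel '[{"offset":[0,0.4,-1],"angular":[0,0,0],"grip":130},{"offset":[0,0.4,-1],"angular":[0,0,0],"grip":130},{"offset":[0,0.4,-1],"angular":[0,0,0],"grip":130},{"offset":[0,0.4,-1],"angular":[0,0,0],"grip":130},{"offset":[0,0.4,-1],"angular":[0,0,0],"grip":130},{"offset":[0,0.4,-1],"angular":[0,0,0],"grip":130},{"offset":[0,0.4,-1],"angular":[0,0,0],"grip":130},{"offset":[0,0.4,-1],"angular":[0,0,0],"grip":130}]'; done
python3 -m handwheel '[{"offset":[0,0.4,-1],"angular":[0,0,0],"grip":130},{"offset":[0,0.4,-1],"angular":[0,0,0],"grip":130},{"offset":[0,0.4,-1],"angular":[0,0,0],"grip":130},{"offset":[0,0.4,-1],"angular":[0,0,0],"grip":130},{"offset":[0,0.4,-1],"angular":[0,0,0],"grip":130},{"offset":[0,0.4,-1],"angular":[0,0,0],"grip":130},{"offset":[0,0.4,-1],"angular":[0,0,0],"grip":130},{"offset":[0,0.4,-1],"angular":[0,0,0],"grip":130}]'
python3 -m handwheel '[{"offset":[0,0.4,-1],"angular":[0,0,0],"grip":130},{"offset":[0,0.4,-1],"angular":[0,0,0],"grip":130},{"offset":[0,0.4,-1],"angular":[0,0,0],"grip":130},{"offset":[0,0.4,-1],"angular":[0,0,0],"grip":130},{"offset":[0,0.4,-1],"angular":[0,0,0],"grip":130},{"offset":[0,0.4,-1],"angular":[0,0,0],"grip":130},{"offset":[0,0.4,-1],"angular":[0,0,0],"grip":130},{"offset":[0,0.4,-1],"angular":[0,0,0],"grip":130}]'
python3 - <<'E'
from h import *
grab("wrist","w3.png")
grab("top","t3.png",(60,110,420,300),2)
st()
h=(np.array([0.5165,0.4366])+np.array([0.5271,0.3771]))/2
y=np.radians(11); plan([*h,.12],down([np.cos(y),np.sin(y)]))
E
```

```text
t: 8.3
eef_pos: [0.4093, -0.2105, 0.1869]
orientation: [0.547, 0.449, 0.546, -0.449]
contact_force: [-0.3, -0.4, 0.3]
width: 0.0453
t: 8.97
eef_pos: [0.4415, -0.0403, 0.1864]
orientation: [0.546, 0.45, 0.545, -0.45]
contact_force: [0.8, -0.7, -0.3]
width: 0.0455
t: 9.63
eef_pos: [0.4739, 0.1289, 0.1864]
orientation: [0.546, 0.45, 0.546, -0.45]
contact_force: [0.4, -0.1, -0.2]
width: 0.0456
t: 10.3
eef_pos: [0.5063, 0.2981, 0.1864]
orientation: [0.546, 0.45, 0.546, -0.45]
contact_force: [0.0, -0.6, -0.7]
width: 0.0456
t 10.4 p [0.5063 0.2991 0.186 ] w 0.0455 F [-0.5 -0.1  0.8]
 axes x,y,z: [[-0.001, 0.0, -1.0], [0.981, 0.192, -0.001], [0.192, -0.981, -0.0]] q [ 0.49 -0.05  1.7   0.    1.5   0.3 ]
offset units cur axes [ 3.3   1.8  -5.14]
rotvec 4deg units [ 0.02 -0.    0.01]  offset in NEW axes [ 3.3   1.79 -5.14]
```

View pics/w3.png

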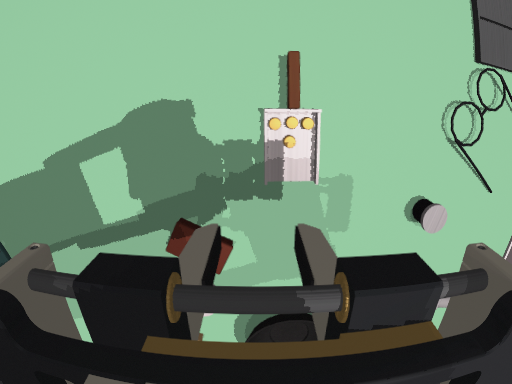

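View pics/t3.png

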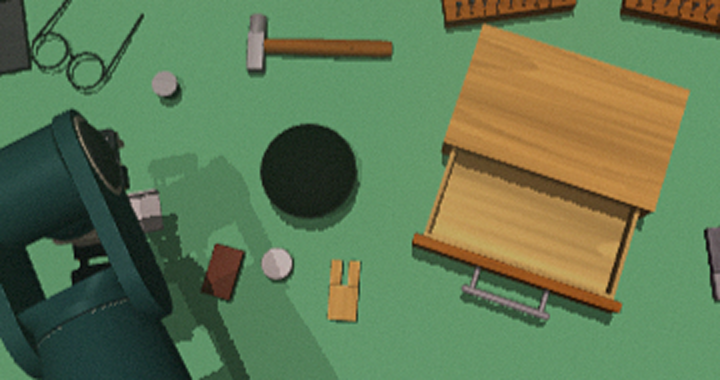

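The drawer is open. The wrist view shows the scoop handle along column 293, rows 52–108, with 4 buttons at the rear of the scoop.

```bash
python3 - <<'E'
from h import *
a=pix2w("wrist",294,52,.033);b=pix2w("wrist",293.5,108,.033);print(a,b,np.linalg.norm(a-b),np.degrees(np.arctan2(*(b-a)[1::-1])))
m=b+(a-b)/np.linalg.norm(a-b)*.030; d=(b-a)/np.linalg.norm(b-a); print(m)
plan([*m[:2],.12],down([-d[1],d[0]]))
E
```

```text
[0.51523502 0.43714349 0.033     ] [0.52604022 0.38076905 0.033     ] 0.05740060406070901 -79.149794557564
[0.52039296 0.41023273 0.033     ]
offset units cur axes [ 3.3   1.76 -5.32]
rotvec 4deg units [ 0.06 -0.    0.01]  offset in NEW axes [ 3.3   1.74 -5.33]
```

```bash
python3 -m handwheel '[{"offset":[0,0.3,-0.9],"angular":[0,0,0],"grip":130},{"offset":[0,0.3,-0.9],"angular":[0,0,0],"grip":130},{"offset":[0.2,0.3,-0.9],"angular":[0,0,0],"grip":130},{"offset":[0.5,0.3,-0.9],"angular":[0,0,0],"grip":130},{"offset":[0.6,0.3,-0.9],"angular":[0,0,0],"grip":130},{"offset":[0.7,0.25,-0.8],"angular":[0,0,0],"grip":130},{"offset":[0.7,0,0],"angular":[0,0,0],"grip":130},{"offset":[0.6,0,0],"angular":[0,0,0],"grip":130}]'
python3 - <<'E'
from h import *
st()
y=np.radians(10.9); plan([.5207,.4090,.026],down([np.cos(y),np.sin(y)]))
grab("wrist","w4.png")
E
```

```text
t: 11.07
eef_pos: [0.5204, 0.4075, 0.1187]
orientation: [0.546, 0.449, 0.546, -0.45]
contact_force: [-0.2, 0.0, 0.6]
width: 0.0455
t 11.07 p [0.5204 0.4075 0.1187] w 0.0455 F [-0.2  0.   0.6]
 axes x,y,z: [[-0.001, -0.001, -1.0], [0.982, 0.191, -0.001], [0.191, -0.982, 0.001]] q [ 0.63  0.14  1.61 -0.    1.39  0.43]
offset units cur axes [ 4.63  0.04 -0.07]
rotvec 4deg units [0.03 0.01 0.01]  offset in NEW axes [ 4.63  0.03 -0.07]
```

View pics/w4.png

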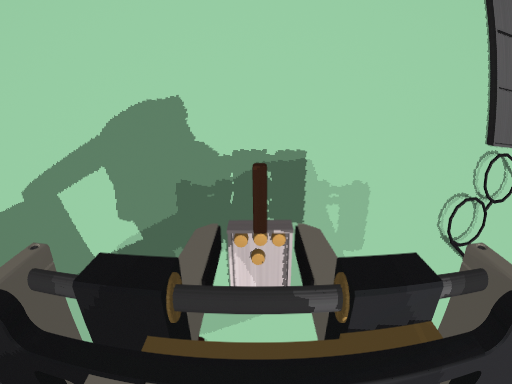

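```bash
python3 - <<'E'
from h import *
print(w2pix("wrist",[.5204,.4075,.033]))
print(pix2w("wrist",260,164,.033),pix2w("wrist",260,222,.027))
E
python3 -m handwheel '[{"offset":[0.7,0,0],"angular":[0,0,0],"grip":130},{"offset":[0.9,0,0],"angular":[0,0,0],"grip":130},{"offset":[0.9,0,0],"angular":[0,0,0],"grip":130},{"offset":[0.9,0,0],"angular":[0,0,0],"grip":130},{"offset":[0.7,0,0],"angular":[0,0,0],"grip":130},{"offset":[0.5,0,0],"angular":[0,0,0],"grip":130},{"offset":[0,0,0],"angular":[0,0,0],"grip":130},{"offset":[0,0,0],"angular":[0,0,0],"grip":255}]' 40
python3 -m handwheel '[{"offset":[0,0,0],"angular":[0,0,0],"grip":255},{"offset":[0,0,0],"angular":[0,0,0],"grip":255},{"offset":[0,0,0],"angular":[0,0,0],"grip":255},{"offset":[0,0,0],"angular":[0,0,0],"grip":255},{"offset":[0,0,0],"angular":[0,0,0],"grip":255},{"offset":[0,0,0],"angular":[0,0,0],"grip":255},{"offset":[0,0,0],"angular":[0,0,0],"grip":255},{"offset":[0,0,0],"angular":[0,0,0],"grip":255}]'
```

```text
[259.99106634 202.20712367]
[0.51427015 0.43877058 0.033     ] [0.52431629 0.38778511 0.027     ]
t: 11.78
eef_pos: [0.5208, 0.4078, 0.0278]
orientation: [0.546, 0.45, 0.546, -0.45]
contact_force: [-0.0, -0.2, 1.3]
width: 0.0423
t: 12.45
eef_pos: [0.5209, 0.4082, 0.028]
orientation: [0.546, 0.45, 0.546, -0.45]
contact_force: [-1.0, 0.8, 3.3]
width: 0.0117
```

```bash
python3 -m handwheel '[{"offset":[-0.1,0,0],"angular":[0,0,0],"grip":255},{"offset":[-0.3,0,0],"angular":[0,0,0],"grip":255},{"offset":[-0.5,0,0],"angular":[0,0,0],"grip":255},{"offset":[-0.7,0,0],"angular":[0,0,0],"grip":255},{"offset":[-0.7,0,0],"angular":[0,0,0],"grip":255},{"offset":[-0.7,0,0],"angular":[0,0,0],"grip":255},{"offset":[-0.5,0,0],"angular":[0,0,0],"grip":255},{"offset":[-0.3,0,0],"angular":[0,0,0],"grip":255}]' 60
python3 - <<'E'
from h import *
st()
P,Q=pose(); d=Q.as_matrix()[:,2]
plan(np.array([.597,.0726,.105])-np.array([d[0],d[1],0])*.143)
grab("wrist","w5.png"); grab("scene","s5.png",(330,150,480,270),5)
E
```

```text
t: 13.12
eef_pos: [0.5212, 0.4083, 0.1062]
orientation: [0.546, 0.451, 0.545, -0.449]
contact_force: [-0.5, -0.2, -1.5]
width: 0.0115
t 13.12 p [0.5212 0.4083 0.1062] w 0.0115 F [-0.5 -0.2 -1.5]
 axes x,y,z: [[0.002, 0.001, -1.0], [0.982, 0.191, 0.002], [0.191, -0.982, -0.001]] q [0.63 0.15 1.62 0.   1.37 0.43]
offset units cur axes [ 0.05  0.52 10.05]
```

View pics/w5.png

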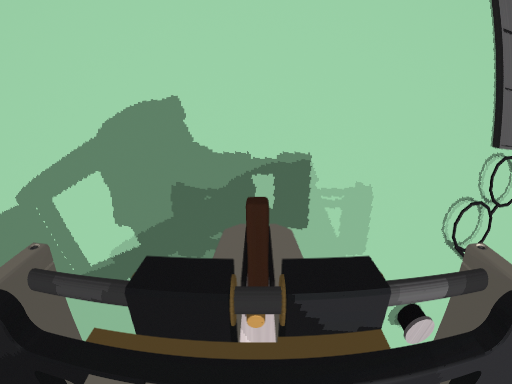

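View pics/s5.png

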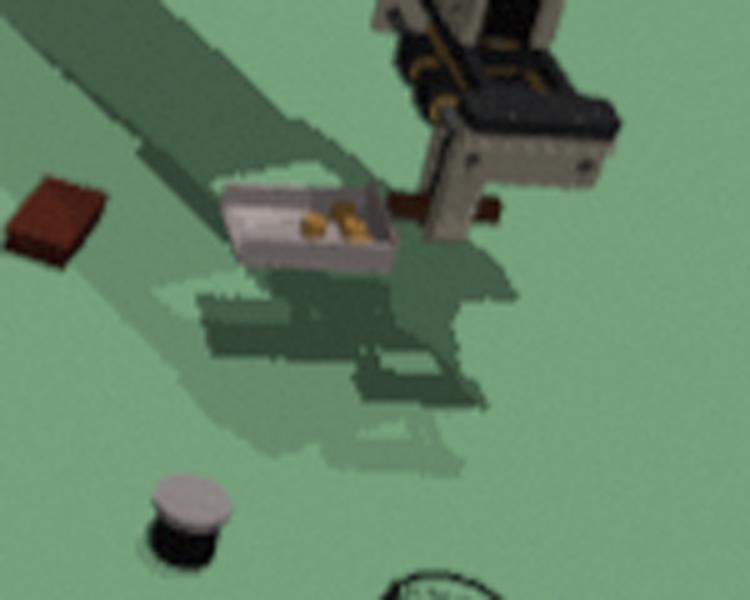

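The scoop is held level with all the buttons in it. I'll carry it gently over the bowl.

```bash
python3 -m handwheel '[{"offset":[0,0.05,0.15],"angular":[0,0,0],"grip":255},{"offset":[0,0.05,0.3],"angular":[0,0,0],"grip":255},{"offset":[0,0.05,0.45],"angular":[0,0,0],"grip":255},{"offset":[0,0.05,0.6],"angular":[0,0,0],"grip":255},{"offset":[0,0.05,0.7],"angular":[0,0,0],"grip":255},{"offset":[0,0.05,0.7],"angular":[0,0,0],"grip":255},{"offset":[0,0.05,0.7],"angular":[0,0,0],"grip":255},{"offset":[0,0.05,0.7],"angular":[0,0,0],"grip":255}]'
python3 -m handwheel '[{"offset":[0,0.05,0.7],"angular":[0,0,0],"grip":255},{"offset":[0,0.05,0.7],"angular":[0,0,0],"grip":255},{"offset":[0,0,0.7],"angular":[0,0,0],"grip":255},{"offset":[0,0,0.7],"angular":[0,0,0],"grip":255},{"offset":[0,0,0.7],"angular":[0,0,0],"grip":255},{"offset":[0,0,0.6],"angular":[0,0,0],"grip":255},{"offset":[0,0,0.5],"angular":[0,0,0],"grip":255},{"offset":[0,0,0.4],"angular":[0,0,0],"grip":255}]'
python3 -m handwheel '[{"offset":[0,0,0.3],"angular":[0,0,0],"grip":255},{"offset":[0,0,0.2],"angular":[0,0,0],"grip":255},{"offset":[0,0,0.1],"angular":[0,0,0],"grip":255},{"offset":[0,0,0.05],"angular":[0,0,0],"grip":255},{"offset":[0,0,0],"angular":[0,0,0],"grip":255},{"offset":[0,0,0],"angular":[0,0,0],"grip":255},{"offset":[0,0,0],"angular":[0,0,0],"grip":255},{"offset":[0,0,0],"angular":[0,0,0],"grip":255}]'
python3 - <<'E'
from h import *
st()
P,Q=pose(); d=Q.as_matrix()[:,2]
plan(np.array([.597,.0726,.105])-np.array([d[0],d[1],0])*.143)
grab("top","t6.png",(60,110,320,300),3); grab("scene","s6.png",(230,130,430,270),4)
E
```

```text
t: 13.88
eef_pos: [0.5454, 0.3233, 0.1037]
orientation: [0.546, 0.45, 0.545, -0.45]
contact_force: [-0.6, -0.3, -2.3]
width: 0.0112
t: 14.55
eef_pos: [0.5662, 0.2261, 0.1037]
orientation: [0.546, 0.45, 0.546, -0.45]
contact_force: [0.5, -0.0, -1.6]
width: 0.0113
t: 15.22
eef_pos: [0.5684, 0.2148, 0.1036]
orientation: [0.546, 0.45, 0.546, -0.45]
contact_force: [-0.3, 0.0, -2.1]
width: 0.0115
t 15.22 p [0.5684 0.2148 0.1036] w 0.0115 F [-0.3  0.  -2.1]
 axes x,y,z: [[-0.0, 0.0, -1.0], [0.982, 0.191, -0.0], [0.191, -0.982, -0.0]] q [0.32 0.04 1.74 0.   1.36 0.13]
offset units cur axes [-0.07  0.04  0.1 ]
```

View pics/t6.png

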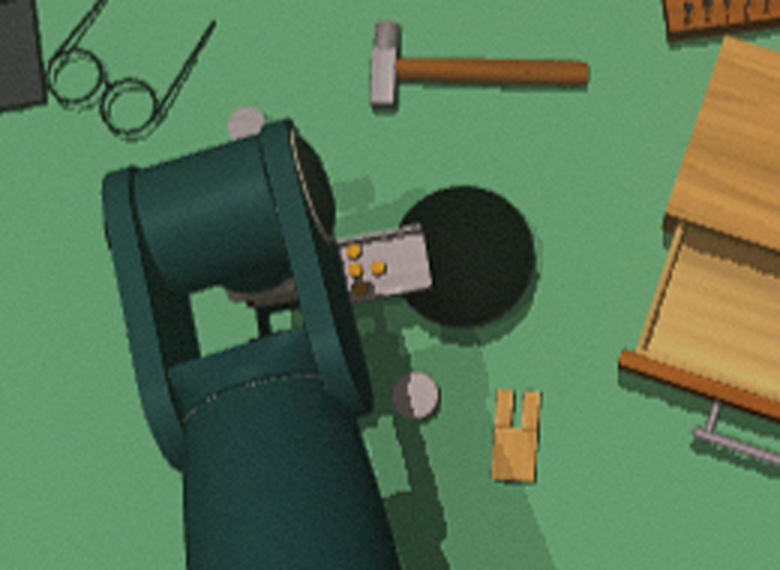

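View pics/s6.png

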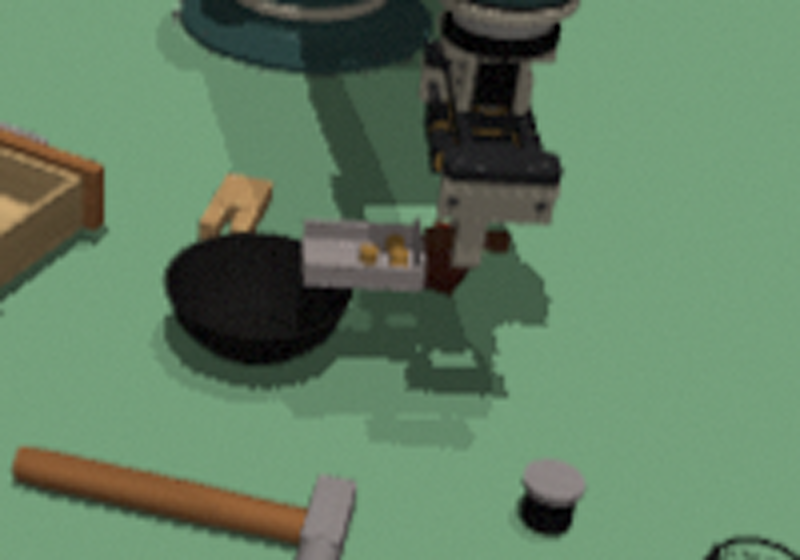

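```bash
python3 -m handwheel '[{"offset":[-0.1,0,0.02],"angular":[0,0.25,0],"grip":255},{"offset":[-0.2,0,0.045],"angular":[0,0.5,0],"grip":255},{"offset":[-0.2,0,0.045],"angular":[0,0.5,0],"grip":255},{"offset":[-0.2,0,0.045],"angular":[0,0.5,0],"grip":255},{"offset":[-0.2,0,0.045],"angular":[0,0.5,0],"grip":255},{"offset":[-0.2,0,0.045],"angular":[0,0.5,0],"grip":255},{"offset":[-0.2,0,0.045],"angular":[0,0.5,0],"grip":255},{"offset":[-0.2,0,0.045],"angular":[0,0.5,0],"grip":255}]'
python3 - <<'E'
from h import *
st(); P,Q=pose(); print("lip",P+Q.apply([.025,0,.113]))
E
```

```text
t: 15.98
eef_pos: [0.5705, 0.2045, 0.1332]
orientation: [0.469, 0.505, 0.613, -0.386]
contact_force: [-0.4, -0.3, -2.0]
width: 0.0115
t 15.98 p [0.5705 0.2045 0.1332] w 0.0115 F [-0.4 -0.3 -2. ]
 axes x,y,z: [[-0.049, 0.257, -0.965], [0.982, 0.191, 0.001], [0.184, -0.948, -0.261]] q [ 0.18  0.01  1.74  0.27  1.4  -0.06]
lip [0.59012538 0.10388394 0.07950376]
```

q4 grows positive, so there is ample range. I'll carry on tilting.

```bash
python3 -m handwheel '[{"offset":[-0.16,0,0.04],"angular":[0,0.4,0],"grip":255},{"offset":[-0.16,0,0.04],"angular":[0,0.4,0],"grip":255},{"offset":[-0.16,0,0.04],"angular":[0,0.4,0],"grip":255},{"offset":[-0.16,0,0.04],"angular":[0,0.4,0],"grip":255},{"offset":[-0.16,0,0.04],"angular":[0,0.4,0],"grip":255},{"offset":[-0.16,0,0.04],"angular":[0,0.4,0],"grip":255},{"offset":[-0.16,0,0.04],"angular":[0,0.4,0],"grip":255},{"offset":[-0.16,0,0.04],"angular":[0,0.4,0],"grip":255}]'
python3 -m handwheel '[{"offset":[-0.16,0,0.04],"angular":[0,0.4,0],"grip":255},{"offset":[-0.16,0,0.04],"angular":[0,0.4,0],"grip":255},{"offset":[-0.16,0,0.04],"angular":[0,0.4,0],"grip":255},{"offset":[-0.16,0,0.04],"angular":[0,0.4,0],"grip":255},{"offset":[-0.16,0,0.04],"angular":[0,0.4,0],"grip":255},{"offset":[-0.16,0,0.04],"angular":[0,0.4,0],"grip":255},{"offset":[-0.16,0,0.04],"angular":[0,0.4,0],"grip":255},{"offset":[-0.16,0,0.04],"angular":[0,0.4,0],"grip":255}]'
python3 -m handwheel '[{"offset":[-0.16,0,0.04],"angular":[0,0.4,0],"grip":255},{"offset":[-0.16,0,0.04],"angular":[0,0.4,0],"grip":255},{"offset":[-0.16,0,0.04],"angular":[0,0.4,0],"grip":255},{"offset":[-0.16,0,0.04],"angular":[0,0.4,0],"grip":255},{"offset":[-0.16,0,0.04],"angular":[0,0.4,0],"grip":255},{"offset":[0,0,0],"angular":[0,0,0],"grip":255},{"offset":[0,0,0],"angular":[0,0,0],"grip":255},{"offset":[0,0,0],"angular":[0,0,0],"grip":255}]'
python3 - <<'E'
from h import *
st(); P,Q=pose(); print("lip",P+Q.apply([.025,0,.113]))
grab("top","t7.png",(60,110,320,300),3); grab("scene","s7.png",(230,130,430,270),4)
E
```

```text
t: 16.65
eef_pos: [0.5734, 0.1898, 0.1548]
orientation: [0.398, 0.545, 0.661, -0.328]
contact_force: [-0.3, 0.5, -2.2]
width: 0.0115
t: 17.32
eef_pos: [0.577, 0.1707, 0.1724]
orientation: [0.322, 0.578, 0.701, -0.265]
contact_force: [-0.7, -1.1, -1.4]
width: 0.0113
t: 17.98
eef_pos: [0.5796, 0.1573, 0.1808]
orientation: [0.273, 0.595, 0.722, -0.225]
contact_force: [0.3, -0.1, -1.7]
width: 0.0114
t 17.98 p [0.5796 0.1573 0.1808] w 0.0114 F [ 0.3 -0.1 -1.7]
 axes x,y,z: [[-0.143, 0.736, -0.662], [0.982, 0.191, -0.0], [0.126, -0.649, -0.75]] q [-0.12  0.08  1.73  0.8   1.64 -0.39]
lip [0.59032102 0.10228228 0.07956586]
```

View pics/t7.png

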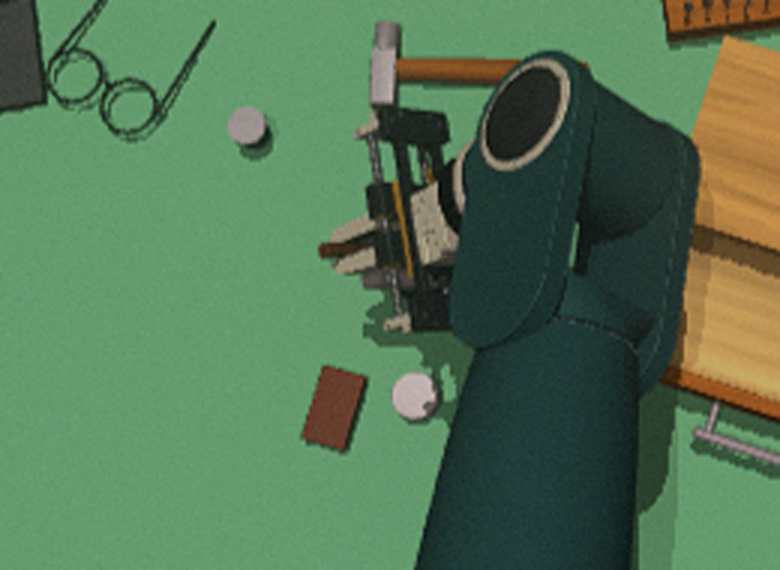

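View pics/s7.png

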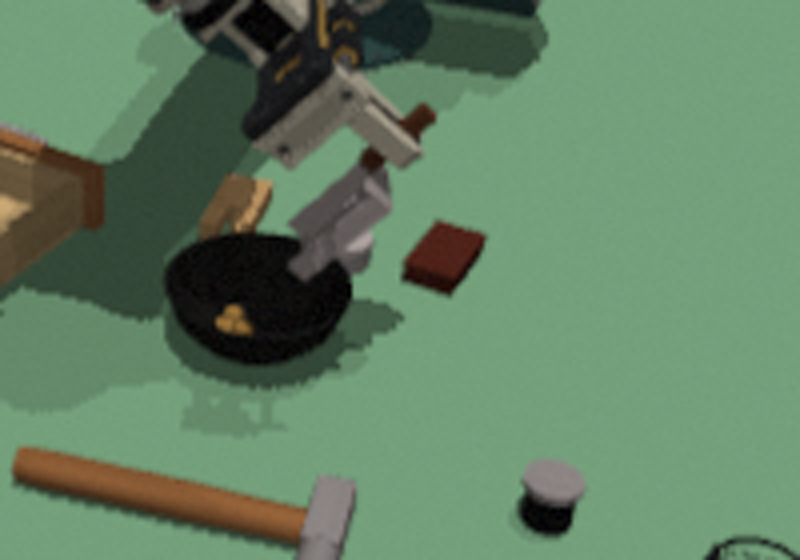

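```bash
python3 -m handwheel '[{"offset":[0.2,0,-0.045],"angular":[0,-0.5,0],"grip":255},{"offset":[0.4,0,-0.09],"angular":[0,-1,0],"grip":255},{"offset":[0.4,0,-0.09],"angular":[0,-1,0],"grip":255},{"offset":[0.4,0,-0.09],"angular":[0,-1,0],"grip":255},{"offset":[0.4,0,-0.09],"angular":[0,-1,0],"grip":255},{"offset":[0.4,0,-0.09],"angular":[0,-1,0],"grip":255},{"offset":[0.4,0,-0.09],"angular":[0,-1,0],"grip":255},{"offset":[0.4,0,-0.09],"angular":[0,-1,0],"grip":255}]'
python3 -m handwheel '[{"offset":[0.4,0,-0.09],"angular":[0,-1,0],"grip":255},{"offset":[0.4,0,-0.09],"angular":[0,-1,0],"grip":255},{"offset":[0.4,0,-0.09],"angular":[0,-1,0],"grip":255},{"offset":[0.4,0,-0.09],"angular":[0,-1,0],"grip":255},{"offset":[0.2,0,-0.04],"angular":[0,-0.65,0],"grip":255},{"offset":[0,0,-0.4],"angular":[0,0,0],"grip":255},{"offset":[0,0,-0.8],"angular":[0,0,0],"grip":255},{"offset":[0,0,-1],"angular":[0,0,0],"grip":255}]'
python3 -m handwheel '[{"offset":[0,0,-1],"angular":[0,0,0],"grip":255},{"offset":[0,0,-1],"angular":[0,0,0],"grip":255},{"offset":[0,0,-1],"angular":[0,0,0],"grip":255},{"offset":[0,0,-1],"angular":[0,0,0],"grip":255},{"offset":[0,0,-1],"angular":[0,0,0],"grip":255},{"offset":[0,0,-1],"angular":[0,0,0],"grip":255},{"offset":[0,0,-0.8],"angular":[0,0,0],"grip":255},{"offset":[0,0,-0.4],"angular":[0,0,0],"grip":255}]'
python3 - <<'E'
from h import *
st(); y=np.radians(11);plan([.5212,.4083,.03],down([np.cos(y),np.sin(y)]))
grab("top","t8.png",(60,110,320,300),3); grab("scene","s8.png",(230,130,430,270),4)
E
```

```text
t: 18.75
eef_pos: [0.571, 0.2024, 0.1408]
orientation: [0.452, 0.516, 0.626, -0.371]
contact_force: [0.4, 0.7, -2.2]
width: 0.0115
t: 19.42
eef_pos: [0.5595, 0.2604, 0.1072]
orientation: [0.545, 0.45, 0.546, -0.449]
contact_force: [-0.0, 0.8, -1.4]
width: 0.0116
t: 20.08
eef_pos: [0.5317, 0.4029, 0.1071]
orientation: [0.545, 0.45, 0.546, -0.449]
contact_force: [0.3, -0.2, -1.0]
width: 0.0111
t 20.08 p [0.5317 0.4029 0.1071] w 0.0111 F [ 0.3 -0.2 -1. ]
 axes x,y,z: [[-0.0, 0.002, -1.0], [0.981, 0.192, -0.0], [0.192, -0.981, -0.002]] q [0.61 0.16 1.61 0.   1.37 0.42]
offset units cur axes [ 3.86 -0.46 -0.36]
rotvec 4deg units [ 0.01 -0.02  0.  ]  offset in NEW axes [ 3.86 -0.46 -0.36]
```

View pics/t8.png

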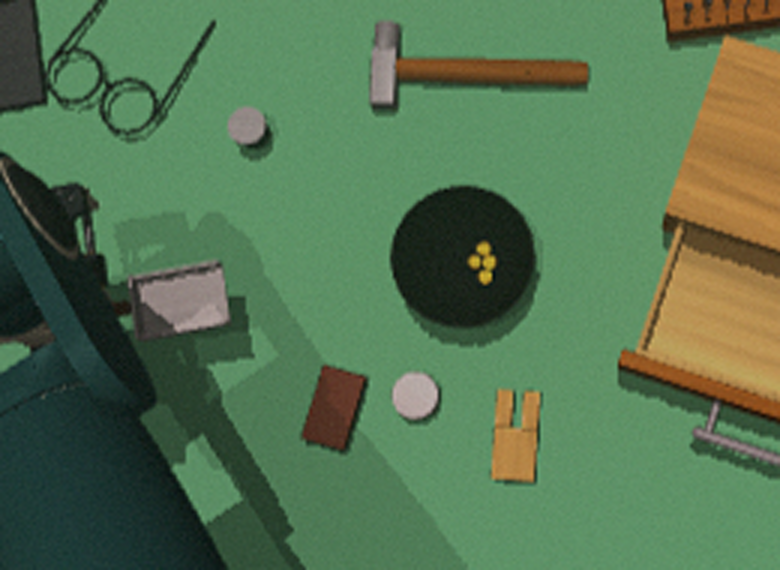

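View pics/s8.png

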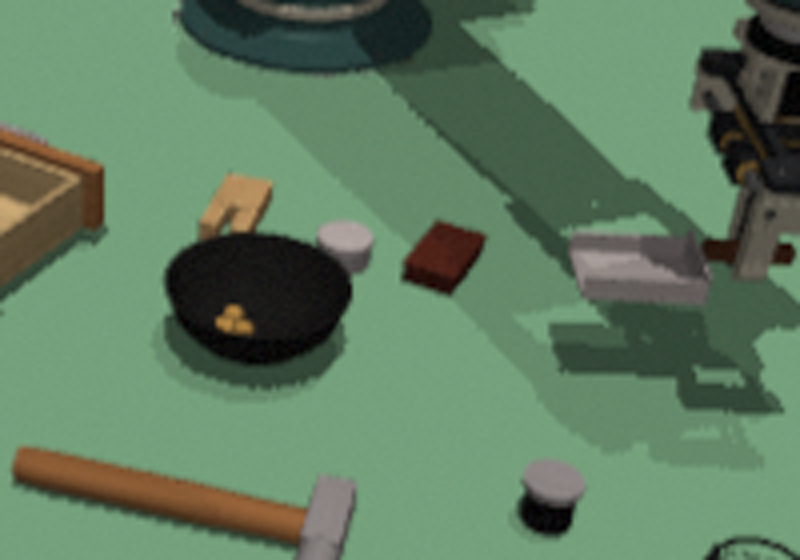

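All four buttons are in the bowl and the scoop is empty. I'll set it down.

```bash
python3 -m handwheel '[{"offset":[0.5,0,0],"angular":[0,0,0],"grip":255},{"offset":[0.8,0,0],"angular":[0,0,0],"grip":255},{"offset":[0.8,0,0],"angular":[0,0,0],"grip":255},{"offset":[0.7,0,0],"angular":[0,0,0],"grip":255},{"offset":[0.5,0,0],"angular":[0,0,0],"grip":255},{"offset":[0.3,0,0],"angular":[0,0,0],"grip":255},{"offset":[0.2,0,0],"angular":[0,0,0],"grip":255},{"offset":[0.1,0,0],"angular":[0,0,0],"grip":255}]'
python3 -m handwheel '[{"offset":[0.05,0,0],"angular":[0,0,0],"grip":255},{"offset":[0,0,0],"angular":[0,0,0],"grip":255},{"offset":[0,0,0],"angular":[0,0,0],"grip":255},{"offset":[0,0,0],"angular":[0,0,0],"grip":220},{"offset":[0,0,0],"angular":[0,0,0],"grip":180},{"offset":[0,0,0],"angular":[0,0,0],"grip":130},{"offset":[0,0,0],"angular":[0,0,0],"grip":130},{"offset":[0,0,0],"angular":[0,0,0],"grip":130}]'
python3 -m handwheel '[{"offset":[-0.3,0,0],"angular":[0,0,0],"grip":130},{"offset":[-0.7,0,0],"angular":[0,0,0],"grip":130},{"offset":[-1,0,0],"angular":[0,0,0],"grip":100},{"offset":[-1,0,0],"angular":[0,0,0],"grip":60},{"offset":[-1,0,0],"angular":[0,0,0],"grip":60},{"offset":[-1,0,0],"angular":[0,0,0],"grip":60},{"offset":[0,0,0],"angular":[0,0,0],"grip":60},{"offset":[0,0,0],"angular":[0,0,0],"grip":60}]'
python3 - <<'E'
from h import *
st(); y=np.radians(-103.7+90);
for a in (-13.7+90,-13.7-90):
    y=np.radians(a); plan([.452,.197,.13],down([np.cos(y),np.sin(y)]))
grab("wrist","w9.png")
E
```

```text
t: 20.85
eef_pos: [0.5323, 0.4009, 0.0285]
orientation: [0.546, 0.45, 0.546, -0.45]
contact_force: [0.1, 0.0, -1.4]
width: 0.0117
t: 21.52
eef_pos: [0.5323, 0.401, 0.0279]
orientation: [0.546, 0.45, 0.546, -0.45]
contact_force: [1.0, -0.1, -0.5]
width: 0.0348
t: 22.18
eef_pos: [0.5328, 0.4014, 0.1302]
orientation: [0.546, 0.451, 0.545, -0.449]
contact_force: [0.0, -0.5, -1.3]
width: 0.0708
t 22.18 p [0.5328 0.4014 0.1302] w 0.0708 F [ 0.  -0.5 -1.3]
 axes x,y,z: [[0.003, 0.002, -1.0], [0.982, 0.191, 0.003], [0.191, -0.982, -0.001]] q [0.61 0.14 1.59 0.   1.41 0.42]
offset units cur axes [-0.02 -5.91  9.26]
rotvec 4deg units [-1.633e+01  1.000e-02 -5.000e-02]  offset in NEW axes [ 1.000e-02 -1.088e+01 -1.500e+00]
offset units cur axes [-0.02 -5.91  9.26]
rotvec 4deg units [ 2.867e+01 -5.000e-02 -1.000e-02]  offset in NEW axes [1.000e-02 1.088e+01 1.500e+00]
```

View pics/w9.png

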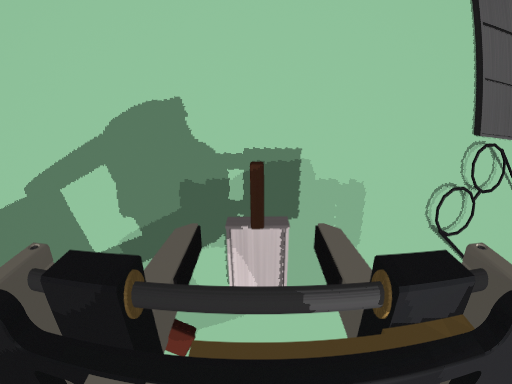

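```bash
python3 -m handwheel '[{"offset":[0,-0.6,0.95],"angular":[0,0,0],"grip":96},{"offset":[0,-0.6,0.95],"angular":[0,0,0],"grip":96},{"offset":[0,-0.6,0.95],"angular":[0,0,0],"grip":96},{"offset":[0,-0.6,0.95],"angular":[0,0,0],"grip":96},{"offset":[0,-0.6,0.95],"angular":[0,0,0],"grip":96},{"offset":[0,-0.6,0.95],"angular":[0,0,0],"grip":96},{"offset":[0,-0.6,0.95],"angular":[0,0,0],"grip":96},{"offset":[0,-0.6,0.95],"angular":[0,0,0],"grip":96}]'
python3 -m handwheel '[{"offset":[0,-0.6,0.95],"angular":[0,0,0],"grip":96},{"offset":[0,-0.5,0.7],"angular":[0,0,0],"grip":96},{"offset":[0,0,0],"angular":[-1,0,0],"grip":96},{"offset":[0,0,0],"angular":[-1,0,0],"grip":96},{"offset":[0,0,0],"angular":[-1,0,0],"grip":96},{"offset":[0,0,0],"angular":[-1,0,0],"grip":96},{"offset":[0,0,0],"angular":[-1,0,0],"grip":96},{"offset":[0,0,0],"angular":[-1,0,0],"grip":96}]'
python3 -m handwheel '[{"offset":[0,0,0],"angular":[-1,0,0],"grip":96},{"offset":[0,0,0],"angular":[-1,0,0],"grip":96},{"offset":[0,0,0],"angular":[-1,0,0],"grip":96},{"offset":[0,0,0],"angular":[-1,0,0],"grip":96},{"offset":[0,0,0],"angular":[-1,0,0],"grip":96},{"offset":[0,0,0],"angular":[-1,0,0],"grip":96},{"offset":[0,0,0],"angular":[-1,0,0],"grip":96},{"offset":[0,0,0],"angular":[-1,0,0],"grip":96}]'
python3 -m handwheel '[{"offset":[0,0,0],"angular":[-1,0,0],"grip":96},{"offset":[0,0,0],"angular":[-1,0,0],"grip":96},{"offset":[0,0,0],"angular":[-0.33,0,0],"grip":96},{"offset":[0,0,0],"angular":[0,0,0],"grip":96},{"offset":[0,0,0],"angular":[0,0,0],"grip":96},{"offset":[0,0,0],"angular":[0,0,0],"grip":96},{"offset":[0,0,0],"angular":[0,0,0],"grip":96},{"offset":[0,0,0],"angular":[0,0,0],"grip":96}]'
python3 - <<'E'
from h import *
st(); 
y=np.radians(76.3); plan([.452,.197,.025],down([np.cos(y),np.sin(y)]))
grab("wrist","w10.png");print(w2pix("wrist",[.452,.197,.021]),w2pix("wrist",[.4644,.1183,.025]))
grab("scene","s10.png",(30,130,430,270),2)
E
```

```text
t: 22.9
eef_pos: [0.4661, 0.2324, 0.1268]
orientation: [0.545, 0.449, 0.546, -0.45]
contact_force: [-0.2, 0.1, 0.4]
width: 0.0579
t: 23.57
eef_pos: [0.4512, 0.1967, 0.1269]
orientation: [0.627, 0.325, 0.628, -0.326]
contact_force: [-0.2, -0.4, -0.0]
width: 0.0579
t: 24.23
eef_pos: [0.4513, 0.1967, 0.1269]
orientation: [0.693, 0.14, 0.694, -0.14]
contact_force: [0.8, 0.0, 0.5]
width: 0.058
t: 24.9
eef_pos: [0.4517, 0.1969, 0.1278]
orientation: [0.702, 0.084, 0.702, -0.085]
contact_force: [0.3, 0.3, 0.3]
width: 0.0579
t 24.9 p [0.4517 0.1969 0.1278] w 0.0579 F [0.3 0.3 0.3]
 axes x,y,z: [[-0.0, -0.0, -1.0], [0.237, 0.971, -0.0], [0.971, -0.237, -0.0]] q [ 0.36 -0.24  1.96  0.    1.42 -0.97]
offset units cur axes [5.14 0.01 0.01]
rotvec 4deg units [-0.01 -0.    0.  ]  offset in NEW axes [5.14 0.01 0.01]
[257.91201687 195.81474315] [179.69069827 228.12750318]
```

View pics/w10.png

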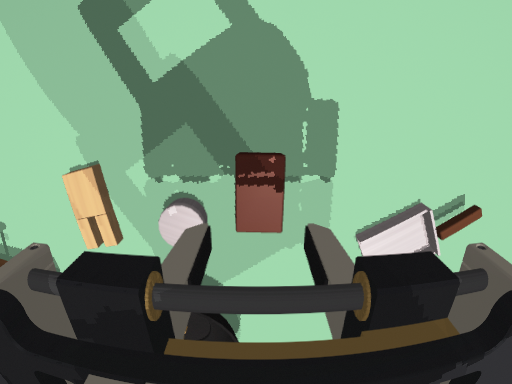

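View pics/s10.png

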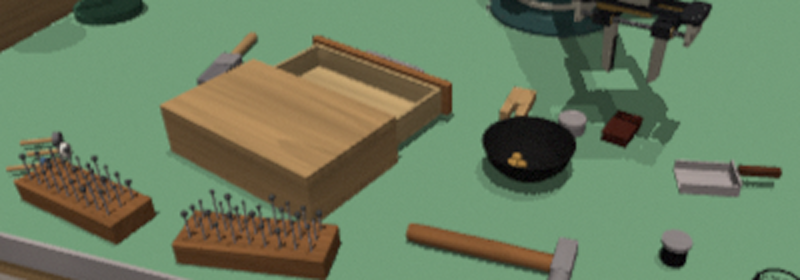

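```bash
python3 -m handwheel '[{"offset":[0.6,0.02,0],"angular":[0,0,0],"grip":96},{"offset":[0.9,0,0],"angular":[0,0,0],"grip":96},{"offset":[0.9,0,0],"angular":[0,0,0],"grip":96},{"offset":[0.9,0,0],"angular":[0,0,0],"grip":96},{"offset":[0.8,0,0],"angular":[0,0,0],"grip":96},{"offset":[0.6,0,0],"angular":[0,0,0],"grip":96},{"offset":[0.45,0,0],"angular":[0,0,0],"grip":96},{"offset":[0,0,0],"angular":[0,0,0],"grip":96}]'
python3 -m handwheel '[{"offset":[0,0,0],"angular":[0,0,0],"grip":255},{"offset":[0,0,0],"angular":[0,0,0],"grip":255},{"offset":[0,0,0],"angular":[0,0,0],"grip":255},{"offset":[0,0,0],"angular":[0,0,0],"grip":255},{"offset":[0,0,0],"angular":[0,0,0],"grip":255},{"offset":[0,0,0],"angular":[0,0,0],"grip":255},{"offset":[0,0,0],"angular":[0,0,0],"grip":255},{"offset":[0,0,0],"angular":[0,0,0],"grip":255}]' 25
python3 -m handwheel '[{"offset":[-0.3,0,0],"angular":[0,0,0],"grip":255},{"offset":[-0.7,0,0],"angular":[0,0,0],"grip":255},{"offset":[-1,0,0],"angular":[0,0,0],"grip":255},{"offset":[-1,0,0],"angular":[0,0,0],"grip":255},{"offset":[-1,0,0],"angular":[0,0,0],"grip":255},{"offset":[-1,0,0],"angular":[0,0,0],"grip":255},{"offset":[-1,0,0],"angular":[0,0,0],"grip":255},{"offset":[-0.5,0,0],"angular":[0,0,0],"grip":255}]'
cat >> h.py <<'E'
# drawer frame (measured): handle at full open (0.4095,-0.2105), unit yaw -18
YU=np.radians(-18); UX=np.array([np.cos(YU),np.sin(YU)]); UY=np.array([-np.sin(YU),np.cos(YU)])
HO=np.array([.4095,-.2105])
# handle is 35 mm ahead of the panel's front face, panel 15, floor centre 77 further
DF=HO+UX*(.035+.015+.077)
def dr(x,y): return DF+UX*x+UY*y
E
python3 - <<'E'
from h import *
st(); print(DF)
y=np.radians(72)
for a in(.085,0,-.085): plan([*dr(-.02,a),.14],down([np.cos(y),np.sin(y)]))
for p in((-.077,-.134),(-.077,.134),(.047,-.134),(.047,.134)): print(w2pix("top",[*dr(*p),.063]))
E
```

```text
t: 25.67
eef_pos: [0.4509, 0.197, 0.0228]
orientation: [0.701, 0.084, 0.703, -0.085]
contact_force: [-0.1, 0.2, 0.4]
width: 0.0581
t: 26.33
eef_pos: [0.4523, 0.1975, 0.0257]
orientation: [0.703, 0.084, 0.702, -0.084]
contact_force: [-0.2, 1.4, 6.7]
width: 0.0436
t: 27.0
eef_pos: [0.4522, 0.1974, 0.1576]
orientation: [0.703, 0.085, 0.701, -0.084]
contact_force: [0.4, 0.6, -0.6]
width: 0.0438
t 27.0 p [0.4522 0.1974 0.1576] w 0.0438 F [ 0.4  0.6 -0.6]
 axes x,y,z: [[0.002, 0.001, -1.0], [0.237, 0.972, 0.001], [0.972, -0.237, 0.002]] q [ 0.36 -0.26  1.93  0.    1.47 -0.97]
[ 0.53028418 -0.24974516]
offset units cur axes [  0.87 -16.49   8.4 ]
rotvec 4deg units [ 1.08  0.03 -0.02]  offset in NEW axes [  0.88 -15.81   9.62]
offset units cur axes [  0.87 -20.73   8.08]
rotvec 4deg units [ 1.08  0.03 -0.02]  offset in NEW axes [  0.88 -20.06   9.62]
offset units cur axes [  0.86 -24.96   7.76]
rotvec 4deg units [ 1.08  0.03 -0.02]  offset in NEW axes [  0.88 -24.31   9.62]
[364.51288902 260.06267687]
[273.3158116 229.4044545]
[376.79903802 218.19101144]
[286.87258342 188.58739298]
```

```bash
python3 -m handwheel '[{"offset":[0,0,0],"angular":[0.54,0,0],"grip":255},{"offset":[0,0,0],"angular":[0.54,0,0],"grip":255},{"offset":[0,-0.5,0.2],"angular":[0,0,0],"grip":255},{"offset":[0,-1,0.4],"angular":[0,0,0],"grip":255},{"offset":[0,-1,0.4],"angular":[0,0,0],"grip":255},{"offset":[0,-1,0.4],"angular":[0,0,0],"grip":255},{"offset":[0,-1,0.4],"angular":[0,0,0],"grip":255},{"offset":[0,-1,0.4],"angular":[0,0,0],"grip":255}]'
python3 -m handwheel '[{"offset":[0,-1,0.4],"angular":[0,0,0],"grip":255},{"offset":[0,-1,0.4],"angular":[0,0,0],"grip":255},{"offset":[0,-1,0.4],"angular":[0,0,0],"grip":255},{"offset":[0,-1,0.4],"angular":[0,0,0],"grip":255},{"offset":[0,-1,0.4],"angular":[0,0,0],"grip":255},{"offset":[0,-1,0.4],"angular":[0,0,0],"grip":255},{"offset":[0,-1,0.4],"angular":[0,0,0],"grip":255},{"offset":[0,-1,0.4],"angular":[0,0,0],"grip":255}]'
python3 -m handwheel '[{"offset":[0,-1,0.4],"angular":[0,0,0],"grip":255},{"offset":[0,-1,0.4],"angular":[0,0,0],"grip":255},{"offset":[0,-1,0.4],"angular":[0,0,0],"grip":255},{"offset":[0,-1,0.4],"angular":[0,0,0],"grip":255},{"offset":[0,-1,0.4],"angular":[0,0,0],"grip":255},{"offset":[0,-1,0.4],"angular":[0,0,0],"grip":255},{"offset":[0,-1,0.4],"angular":[0,0,0],"grip":255},{"offset":[0,-1,0.4],"angular":[0,0,0],"grip":255}]'
python3 - <<'E'
from h import *
st(); 
y=np.radians(72)
plan([*dr(-.02,-.085),.052],down([np.cos(y),np.sin(y)]))
E
```

```text
t: 27.67
eef_pos: [0.4593, 0.0775, 0.1545]
orientation: [0.698, 0.11, 0.699, -0.11]
contact_force: [0.3, 0.0, -0.2]
width: 0.0434
t: 28.33
eef_pos: [0.4705, -0.0945, 0.1545]
orientation: [0.698, 0.11, 0.699, -0.11]
contact_force: [0.0, 1.4, -0.5]
width: 0.0436
t: 29.0
eef_pos: [0.4817, -0.2664, 0.1544]
orientation: [0.698, 0.11, 0.699, -0.11]
contact_force: [0.0, -0.1, -1.4]
width: 0.0435
t 29.0 p [ 0.4817 -0.2664  0.1544] w 0.0435 F [ 0.  -0.1 -1.4]
 axes x,y,z: [[-0.001, 0.0, -1.0], [0.308, 0.951, 0.0], [0.951, -0.308, -0.001]] q [-0.55 -0.12  1.81 -0.    1.45 -1.81]
offset units cur axes [ 5.12 -2.71  1.05]
rotvec 4deg units [ 0.01 -0.01 -0.  ]  offset in NEW axes [ 5.12 -2.71  1.05]
```

```bash
python3 -m handwheel '[{"offset":[0,-0.8,0.3],"angular":[0,0,0],"grip":255},{"offset":[0,-0.8,0.3],"angular":[0,0,0],"grip":255},{"offset":[0,-0.7,0.3],"angular":[0,0,0],"grip":255},{"offset":[0,-0.4,0.15],"angular":[0,0,0],"grip":255},{"offset":[0.5,0,0],"angular":[0,0,0],"grip":255},{"offset":[0.8,0,0],"angular":[0,0,0],"grip":255},{"offset":[0.8,0,0],"angular":[0,0,0],"grip":255},{"offset":[0,0,0],"angular":[0,0,0],"grip":255}]'
python3 - <<'E'
from h import *
y=np.radians(72)
plan([*dr(-.02,-.085),.050],down([np.cos(y),np.sin(y)]))
grab("wrist","w11.png")
E
```

```text
t: 29.67
eef_pos: [0.4846, -0.3212, 0.1089]
orientation: [0.697, 0.111, 0.7, -0.11]
contact_force: [-0.6, 1.0, -0.4]
width: 0.0438
offset units cur axes [ 2.94 -0.15  0.08]
rotvec 4deg units [ 0.01 -0.06 -0.02]  offset in NEW axes [ 2.95 -0.15  0.07]
```

View pics/w11.png

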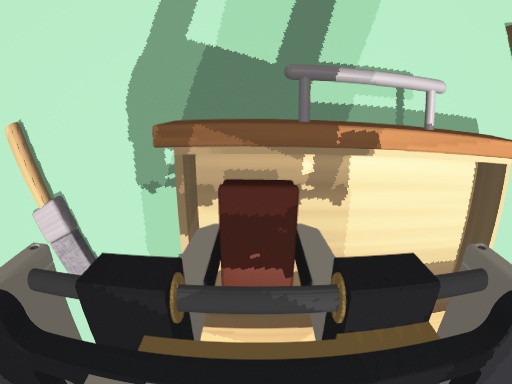

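```bash
python3 -m handwheel '[{"offset":[0.5,0.05,0.05],"angular":[0,0,0],"grip":255},{"offset":[0.7,0,0],"angular":[0,0,0],"grip":255},{"offset":[0.7,0,0],"angular":[0,0,0],"grip":255},{"offset":[0.5,0,0],"angular":[0,0,0],"grip":255},{"offset":[0.3,0,0],"angular":[0,0,0],"grip":255},{"offset":[0.2,0,0],"angular":[0,0,0],"grip":255},{"offset":[0.05,0,0],"angular":[0,0,0],"grip":255},{"offset":[0,0,0],"angular":[0,0,0],"grip":255}]'
python3 -m handwheel '[{"offset":[0,0,0],"angular":[0,0,0],"grip":125},{"offset":[0,0,0],"angular":[0,0,0],"grip":112},{"offset":[0,0,0],"angular":[0,0,0],"grip":112},{"offset":[0,0,0],"angular":[0,0,0],"grip":112},{"offset":[0,0,0],"angular":[0,0,0],"grip":112},{"offset":[-0.3,0,0],"angular":[0,0,0],"grip":112},{"offset":[-0.7,0,0],"angular":[0,0,0],"grip":112},{"offset":[-1,0,0],"angular":[0,0,0],"grip":112}]'
python3 -m handwheel '[{"offset":[-1,0,0],"angular":[0,0,0],"grip":90},{"offset":[-1,0,0],"angular":[0,0,0],"grip":90},{"offset":[-0.5,0,0],"angular":[0,0,0],"grip":90},{"offset":[0,0.8,0],"angular":[0,0,0],"grip":90},{"offset":[0,1,0],"angular":[0,0,0],"grip":90},{"offset":[0,1,0],"angular":[0,0,0],"grip":90},{"offset":[0,1,0],"angular":[0,0,0],"grip":90},{"offset":[0,1,0],"angular":[0,0,0],"grip":90}]'
python3 - <<'E'
from h import *
st()
y=np.radians(87.6)
plan([.4277,.0203,.13],down([np.cos(y),np.sin(y)]))
grab("wrist","w12.png"); grab("top","t12.png",(60,110,420,300),2)
E
```

```text
t: 30.38
eef_pos: [0.487, -0.3221, 0.0538]
orientation: [0.698, 0.111, 0.698, -0.111]
contact_force: [0.3, -0.1, 0.3]
width: 0.0441
t: 31.05
eef_pos: [0.4865, -0.3217, 0.0939]
orientation: [0.698, 0.111, 0.699, -0.11]
contact_force: [1.2, -0.7, -1.1]
width: 0.0522
t: 31.72
eef_pos: [0.5168, -0.2299, 0.1444]
orientation: [0.699, 0.111, 0.698, -0.111]
contact_force: [0.4, 0.5, 0.3]
width: 0.0601
t 31.72 p [ 0.5168 -0.2299  0.1444] w 0.0601 F [0.4 0.5 0.3]
 axes x,y,z: [[0.0, -0.0, -1.0], [0.309, 0.951, -0.0], [0.951, -0.309, 0.0]] q [-0.46 -0.08  1.79  0.    1.43 -1.72]
offset units cur axes [ 0.71 10.52 -8.11]
rotvec 4deg units [-3.9  0.   0. ]  offset in NEW axes [ 0.72 12.31 -4.98]
```

View pics/w12.png

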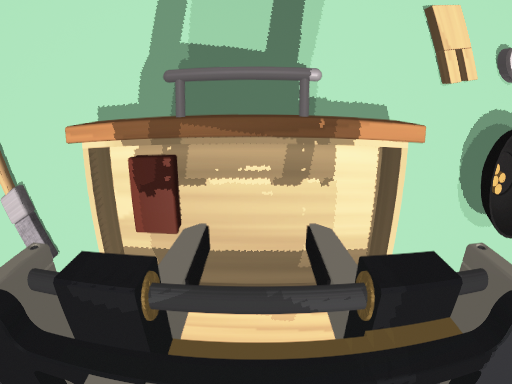

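View pics/t12.png

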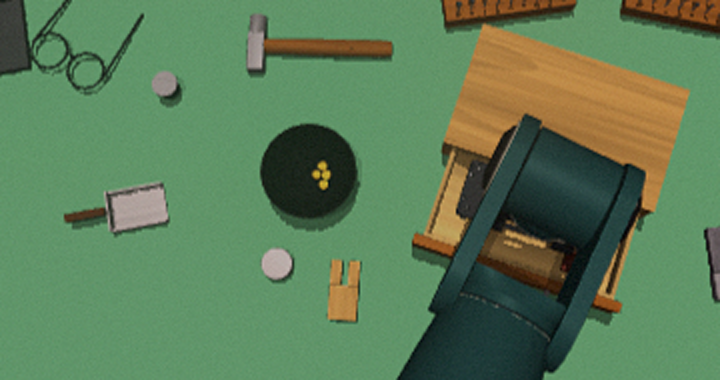

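```bash
python3 -m handwheel '[{"offset":[0,0,0],"angular":[-1,0,0],"grip":96},{"offset":[0,0,0],"angular":[-1,0,0],"grip":96},{"offset":[0,0,0],"angular":[-1,0,0],"grip":96},{"offset":[0,0,0],"angular":[-0.9,0,0],"grip":96},{"offset":[0,1,-0.45],"angular":[0,0,0],"grip":96},{"offset":[0,1,-0.45],"angular":[0,0,0],"grip":96},{"offset":[0,1,-0.45],"angular":[0,0,0],"grip":96},{"offset":[0,1,-0.45],"angular":[0,0,0],"grip":96}]'
python3 -m handwheel '[{"offset":[0,1,-0.45],"angular":[0,0,0],"grip":96},{"offset":[0,1,-0.45],"angular":[0,0,0],"grip":96},{"offset":[0,1,-0.45],"angular":[0,0,0],"grip":96},{"offset":[0,1,-0.45],"angular":[0,0,0],"grip":96},{"offset":[0.2,1,-0.45],"angular":[0,0,0],"grip":96},{"offset":[0.2,1,-0.45],"angular":[0,0,0],"grip":96},{"offset":[0.2,1,-0.45],"angular":[0,0,0],"grip":96},{"offset":[0.2,0.7,-0.4],"angular":[0,0,0],"grip":96}]'
python3 -m handwheel '[{"offset":[0,0,0],"angular":[0,0,0],"grip":96},{"offset":[0,0,0],"angular":[0,0,0],"grip":96},{"offset":[0,0,0],"angular":[0,0,0],"grip":96},{"offset":[0,0,0],"angular":[0,0,0],"grip":96},{"offset":[0,0,0],"angular":[0,0,0],"grip":96},{"offset":[0,0,0],"angular":[0,0,0],"grip":96},{"offset":[0,0,0],"angular":[0,0,0],"grip":96},{"offset":[0,0,0],"angular":[0,0,0],"grip":96}]'
python3 - <<'E'
from h import *
st()
y=np.radians(87.6)
plan([.418,.0207,.13],down([np.cos(y),np.sin(y)]))
grab("wrist","w13.png"); print(w2pix("wrist",[.4277,.0203,.018]))
E
```

```text
t: 32.48
eef_pos: [0.4835, -0.1492, 0.1441]
orientation: [0.707, 0.015, 0.707, -0.015]
contact_force: [0.6, 0.6, -0.6]
width: 0.0579
t: 33.15
eef_pos: [0.4191, 0.0083, 0.1281]
orientation: [0.707, 0.015, 0.707, -0.015]
contact_force: [0.1, -0.2, -0.6]
width: 0.0584
t: 33.82
eef_pos: [0.4197, 0.0073, 0.1278]
orientation: [0.707, 0.015, 0.707, -0.015]
contact_force: [0.9, -0.6, -1.6]
width: 0.058
t 33.82 p [0.4197 0.0073 0.1278] w 0.058 F [ 0.9 -0.6 -1.6]
 axes x,y,z: [[-0.0, 0.0, -1.0], [0.042, 0.999, 0.0], [0.999, -0.042, -0.0]] q [-0.04 -0.42  2.1   0.    1.47 -1.57]
offset units cur axes [-0.11  0.66 -0.11]
rotvec 4deg units [-0.01 -0.   -0.  ]  offset in NEW axes [-0.11  0.67 -0.11]
[271.94887263 202.3883016 ]
```

View pics/w13.png

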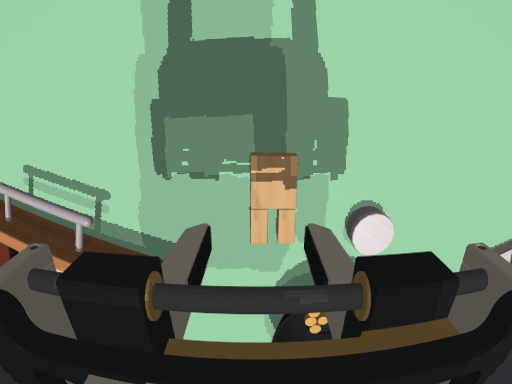

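```bash
python3 -m handwheel '[{"offset":[0.3,0.35,-0.1],"angular":[0,0,0],"grip":96},{"offset":[0.6,0.34,0],"angular":[0,0,0],"grip":96},{"offset":[0.9,0,0],"angular":[0,0,0],"grip":96},{"offset":[0.9,0,0],"angular":[0,0,0],"grip":96},{"offset":[0.9,0,0],"angular":[0,0,0],"grip":96},{"offset":[0.8,0,0],"angular":[0,0,0],"grip":96},{"offset":[0.5,0,0],"angular":[0,0,0],"grip":96},{"offset":[0.3,0,0],"angular":[0,0,0],"grip":96}]'
python3 -m handwheel '[{"offset":[0,0,0],"angular":[0,0,0],"grip":96},{"offset":[0,0,0],"angular":[0,0,0],"grip":255},{"offset":[0,0,0],"angular":[0,0,0],"grip":255},{"offset":[0,0,0],"angular":[0,0,0],"grip":255},{"offset":[0,0,0],"angular":[0,0,0],"grip":255},{"offset":[0,0,0],"angular":[0,0,0],"grip":255},{"offset":[0,0,0],"angular":[0,0,0],"grip":255},{"offset":[0,0,0],"angular":[0,0,0],"grip":255}]' 25
python3 -m handwheel '[{"offset":[-0.3,0,0],"angular":[0,0,0],"grip":255},{"offset":[-0.7,0,0],"angular":[0,0,0],"grip":255},{"offset":[-1,0,0],"angular":[0,0,0],"grip":255},{"offset":[-1,0,0],"angular":[0,0,0],"grip":255},{"offset":[-1,0,0],"angular":[0,0,0],"grip":255},{"offset":[-1,0,0],"angular":[0,0,0],"grip":255},{"offset":[-1,0,0],"angular":[0,0,0],"grip":255},{"offset":[0,0,0],"angular":[0.9,0,0],"grip":255}]'
python3 - <<'E'
from h import *
st()
y=np.radians(72)
plan([*dr(-.03,0.0),.14],down([np.cos(y),np.sin(y)]))
grab("wrist","w14.png")
E
```

```text
t: 34.53
eef_pos: [0.4173, 0.0219, 0.0218]
orientation: [0.706, 0.015, 0.708, -0.015]
contact_force: [0.1, -0.6, -0.6]
width: 0.0581
t: 35.2
eef_pos: [0.4186, 0.0215, 0.0246]
orientation: [0.707, 0.015, 0.707, -0.015]
contact_force: [-0.5, 0.7, 7.1]
width: 0.0417
t: 35.87
eef_pos: [0.4193, 0.0213, 0.1482]
orientation: [0.708, 0.037, 0.704, -0.037]
contact_force: [0.9, 0.6, 0.0]
width: 0.0417
t 35.87 p [0.4193 0.0213 0.1482] w 0.0417 F [0.9 0.6 0. ]
 axes x,y,z: [[0.005, -0.0, -1.0], [0.104, 0.995, 0.0], [0.995, -0.104, 0.005]] q [-0.01 -0.44  2.08 -0.    1.5  -1.48]
offset units cur axes [  0.43 -12.59   5.46]
rotvec 4deg units [ 3.01  0.07 -0.01]  offset in NEW axes [  0.41 -11.18   7.97]
```

View pics/w14.png

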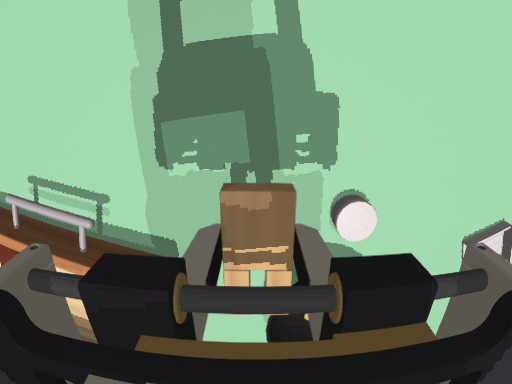

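```bash
python3 -m handwheel '[{"offset":[0,0,0],"angular":[1,0,0],"grip":255},{"offset":[0,0,0],"angular":[1,0,0],"grip":255},{"offset":[0,0,0],"angular":[1,0,0],"grip":255},{"offset":[0,-0.5,0.35],"angular":[0,0,0],"grip":255},{"offset":[0,-1,0.7],"angular":[0,0,0],"grip":255},{"offset":[0,-1,0.7],"angular":[0,0,0],"grip":255},{"offset":[0,-1,0.7],"angular":[0,0,0],"grip":255},{"offset":[0,-1,0.7],"angular":[0,0,0],"grip":255}]'
python3 -m handwheel '[{"offset":[0,-1,0.7],"angular":[0,0,0],"grip":255},{"offset":[0,-1,0.7],"angular":[0,0,0],"grip":255},{"offset":[0,-1,0.7],"angular":[0,0,0],"grip":255},{"offset":[0,-1,0.7],"angular":[0,0,0],"grip":255},{"offset":[0,-1,0.7],"angular":[0,0,0],"grip":255},{"offset":[0,-1,0.7],"angular":[0,0,0],"grip":255},{"offset":[0,-0.5,0.5],"angular":[0,0,0],"grip":255},{"offset":[0,0,0],"angular":[0,0,0],"grip":255}]'
python3 - <<'E'
from h import *
st()
y=np.radians(72)
plan([*dr(-.03,0.0),.048],down([np.cos(y),np.sin(y)]))
E
```

```text
t: 36.58
eef_pos: [0.4501, -0.0847, 0.1435]
orientation: [0.698, 0.11, 0.699, -0.11]
contact_force: [0.3, -0.0, -0.1]
width: 0.0418
t: 37.25
eef_pos: [0.4997, -0.2383, 0.1431]
orientation: [0.698, 0.111, 0.699, -0.111]
contact_force: [0.1, 0.6, -0.6]
width: 0.0418
t 37.25 p [ 0.4997 -0.2383  0.1431] w 0.0418 F [ 0.1  0.6 -0.6]
 axes x,y,z: [[-0.001, 0.0, -1.0], [0.31, 0.951, -0.0], [0.951, -0.31, -0.001]] q [-0.49 -0.11  1.82 -0.    1.43 -1.75]
offset units cur axes [ 4.75 -0.07  0.14]
rotvec 4deg units [-0.01 -0.02  0.  ]  offset in NEW axes [ 4.75 -0.07  0.13]
```

```bash
python3 -m handwheel '[{"offset":[0.5,0,0.1],"angular":[0,0,0],"grip":255},{"offset":[0.9,0,0],"angular":[0,0,0],"grip":255},{"offset":[0.9,0,0],"angular":[0,0,0],"grip":255},{"offset":[0.9,0,0],"angular":[0,0,0],"grip":255},{"offset":[0.7,0,0],"angular":[0,0,0],"grip":255},{"offset":[0.4,0,0],"angular":[0,0,0],"grip":255},{"offset":[0.2,0,0],"angular":[0,0,0],"grip":255},{"offset":[0.1,0,0],"angular":[0,0,0],"grip":255}]'
python3 -m handwheel '[{"offset":[0,0,0],"angular":[0,0,0],"grip":255},{"offset":[0,0,0],"angular":[0,0,0],"grip":125},{"offset":[0,0,0],"angular":[0,0,0],"grip":112},{"offset":[0,0,0],"angular":[0,0,0],"grip":112},{"offset":[0,0,0],"angular":[0,0,0],"grip":112},{"offset":[-0.3,0,0],"angular":[0,0,0],"grip":112},{"offset":[-0.7,0,0],"angular":[0,0,0],"grip":112},{"offset":[-1,0,0],"angular":[0,0,0],"grip":112}]'
python3 -m handwheel '[{"offset":[-1,0,0],"angular":[0,0,0],"grip":90},{"offset":[-1,0,0],"angular":[0,0,0],"grip":90},{"offset":[-0.7,0,0],"angular":[0,0,0],"grip":90},{"offset":[0,0.8,0],"angular":[0,0,0],"grip":90},{"offset":[0,1,0],"angular":[0,0,0],"grip":90},{"offset":[0,1,0],"angular":[0,0,0],"grip":90},{"offset":[0,1,0],"angular":[0,0,0],"grip":90},{"offset":[0,1,0],"angular":[0,0,0],"grip":90}]'
python3 - <<'E'
from h import *
st()
y=np.radians(72)
plan([.4644,.1183,.13],down([np.cos(y),np.sin(y)]))
grab("wrist","w15.png"); grab("top","t15.png",(60,110,420,300),2)
E
```

```text
t: 37.92
eef_pos: [0.5013, -0.2366, 0.0514]
orientation: [0.698, 0.111, 0.699, -0.11]
contact_force: [0.0, -0.2, -0.4]
width: 0.0419
t: 38.58
eef_pos: [0.5008, -0.2367, 0.092]
orientation: [0.698, 0.111, 0.699, -0.11]
contact_force: [0.4, 0.1, 0.4]
width: 0.0521
t: 39.25
eef_pos: [0.5313, -0.1448, 0.1468]
orientation: [0.699, 0.111, 0.698, -0.111]
contact_force: [0.8, -0.0, -0.2]
width: 0.0603
t 39.25 p [ 0.5313 -0.1448  0.1468] w 0.0603 F [ 0.8 -0.  -0.2]
 axes x,y,z: [[0.001, -0.0, -1.0], [0.309, 0.951, 0.0], [0.951, -0.309, 0.001]] q [-0.31 -0.12  1.82  0.    1.44 -1.57]
offset units cur axes [ 0.83 11.48 -7.25]
rotvec 4deg units [-0.    0.01 -0.  ]  offset in NEW axes [ 0.84 11.48 -7.25]
```

View pics/w15.png

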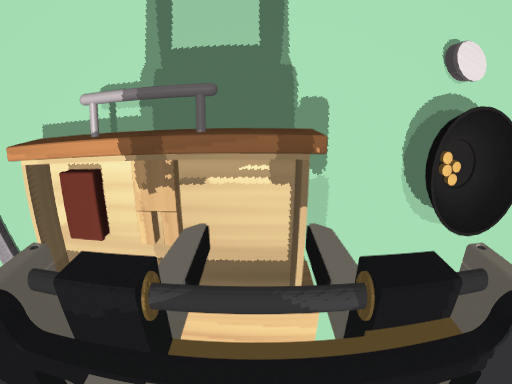

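View pics/t15.png

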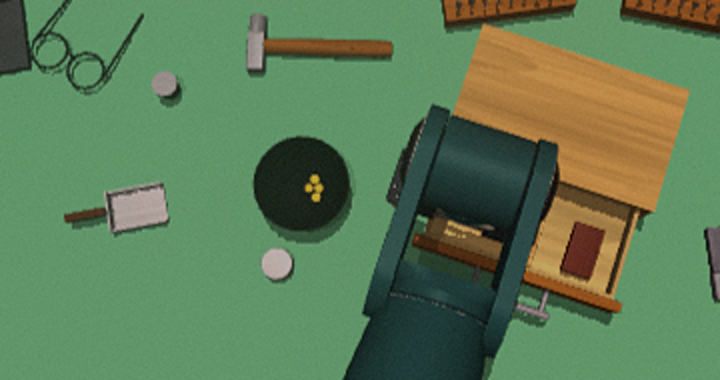

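The pin lies flat in the drawer. The bowl has been knocked about 20 mm towards the robot, still upright with its 4 buttons. Round tin next.

```bash
python3 -m handwheel '[{"offset":[0,0.5,-0.3],"angular":[0,0,0],"grip":90},{"offset":[0,1,-0.63],"angular":[0,0,0],"grip":90},{"offset":[0,1,-0.63],"angular":[0,0,0],"grip":90},{"offset":[0,1,-0.63],"angular":[0,0,0],"grip":90},{"offset":[0,1,-0.63],"angular":[0,0,0],"grip":90},{"offset":[0,1,-0.63],"angular":[0,0,0],"grip":90},{"offset":[0,1,-0.63],"angular":[0,0,0],"grip":90},{"offset":[0,1,-0.63],"angular":[0,0,0],"grip":90}]'
python3 -m handwheel '[{"offset":[0,1,-0.63],"angular":[0,0,0],"grip":90},{"offset":[0,1,-0.63],"angular":[0,0,0],"grip":90},{"offset":[0,1,-0.63],"angular":[0,0,0],"grip":90},{"offset":[0,1,-0.63],"angular":[0,0,0],"grip":90},{"offset":[0.4,0.6,-0.3],"angular":[0,0,0],"grip":90},{"offset":[0.4,0.4,-0.1],"angular":[0,0,0],"grip":90},{"offset":[0,0,0],"angular":[0,0,0],"grip":90},{"offset":[0,0,0],"angular":[0,0,0],"grip":90}]'
python3 - <<'E'
from h import *
st()
y=np.radians(72)
plan([.4644,.1183,.025],down([np.cos(y),np.sin(y)]))
grab("wrist","w16.png");print(w2pix("wrist",[.4644,.1183,.025]))
E
```

```text
t: 40.02
eef_pos: [0.4871, 0.0268, 0.1462]
orientation: [0.698, 0.111, 0.698, -0.111]
contact_force: [-0.1, 0.1, -0.2]
width: 0.0601
t: 40.68
eef_pos: [0.463, 0.1389, 0.1294]
orientation: [0.698, 0.11, 0.699, -0.111]
contact_force: [0.7, -0.4, -0.2]
width: 0.0605
t 40.68 p [0.463  0.1389 0.1294] w 0.0605 F [ 0.7 -0.4 -0.2]
 axes x,y,z: [[-0.001, -0.0, -1.0], [0.309, 0.951, -0.001], [0.951, -0.309, -0.001]] q [ 0.24 -0.26  1.98 -0.    1.43 -1.02]
offset units cur axes [ 5.22 -0.95  0.39]
rotvec 4deg units [ 0.   -0.01  0.01]  offset in NEW axes [ 5.22 -0.96  0.38]
[236.78388487 203.98825535]
```

View pics/w16.png

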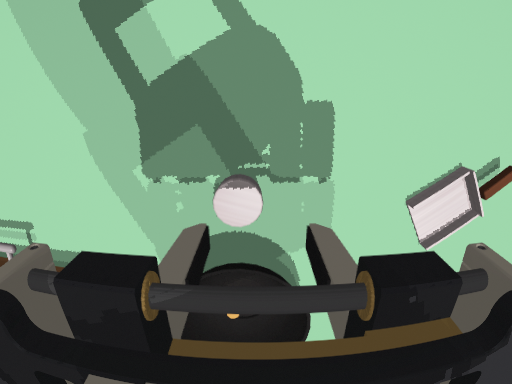

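```bash
python3 -m handwheel '[{"offset":[0.3,-0.5,0.15],"angular":[0,0,0],"grip":90},{"offset":[0.6,-0.45,0.15],"angular":[0,0,0],"grip":90},{"offset":[0.9,0,0],"angular":[0,0,0],"grip":90},{"offset":[0.9,0,0],"angular":[0,0,0],"grip":90},{"offset":[0.9,0,0],"angular":[0,0,0],"grip":90},{"offset":[0.8,0,0],"angular":[0,0,0],"grip":90},{"offset":[0.5,0,0],"angular":[0,0,0],"grip":90},{"offset":[0.3,0,0],"angular":[0,0,0],"grip":90}]'
python3 -m handwheel '[{"offset":[0,0,0],"angular":[0,0,0],"grip":90},{"offset":[0,0,0],"angular":[0,0,0],"grip":255},{"offset":[0,0,0],"angular":[0,0,0],"grip":255},{"offset":[0,0,0],"angular":[0,0,0],"grip":255},{"offset":[0,0,0],"angular":[0,0,0],"grip":255},{"offset":[0,0,0],"angular":[0,0,0],"grip":255},{"offset":[0,0,0],"angular":[0,0,0],"grip":255},{"offset":[0,0,0],"angular":[0,0,0],"grip":255}]' 30
python3 -m handwheel '[{"offset":[-0.3,0,0],"angular":[0,0,0],"grip":255},{"offset":[-0.7,0,0],"angular":[0,0,0],"grip":255},{"offset":[-1,0,0],"angular":[0,0,0],"grip":255},{"offset":[-1,0,0],"angular":[0,0,0],"grip":255},{"offset":[-1,0,0],"angular":[0,0,0],"grip":255},{"offset":[-1,0,0],"angular":[0,0,0],"grip":255},{"offset":[-1,0,0],"angular":[0,0,0],"grip":255},{"offset":[-0.5,0,0],"angular":[0,0,0],"grip":255}]'
python3 - <<'E'
from h import *
st()
y=np.radians(72)
plan([*dr(-.025,0.085),.14],down([np.cos(y),np.sin(y)]))
grab("wrist","w17.png")
E
```

```text
t: 41.4
eef_pos: [0.4624, 0.1181, 0.024]
orientation: [0.698, 0.111, 0.699, -0.111]
contact_force: [0.4, 0.2, -0.9]
width: 0.0601
t: 42.07
eef_pos: [0.4635, 0.1194, 0.0267]
orientation: [0.699, 0.111, 0.698, -0.11]
contact_force: [-0.7, -2.2, 7.0]
width: 0.0453
t: 42.73
eef_pos: [0.4634, 0.1195, 0.1586]
orientation: [0.699, 0.111, 0.698, -0.11]
contact_force: [-0.0, 0.8, -1.2]
width: 0.045
t 42.73 p [0.4634 0.1195 0.1586] w 0.045 F [-0.   0.8 -1.2]
 axes x,y,z: [[0.002, 0.001, -1.0], [0.309, 0.951, 0.001], [0.951, -0.309, 0.002]] q [ 0.2  -0.29  1.95  0.    1.48 -1.06]
offset units cur axes [  0.93 -12.28   7.63]
rotvec 4deg units [ 0.    0.03 -0.02]  offset in NEW axes [  0.93 -12.28   7.63]
```

View pics/w17.png

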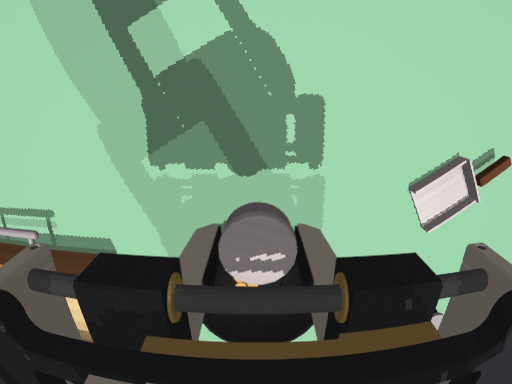

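```bash
python3 -m handwheel '[{"offset":[0,-0.5,0.3],"angular":[0,0,0],"grip":255},{"offset":[0,-1,0.62],"angular":[0,0,0],"grip":255},{"offset":[0,-1,0.62],"angular":[0,0,0],"grip":255},{"offset":[0,-1,0.62],"angular":[0,0,0],"grip":255},{"offset":[0,-1,0.62],"angular":[0,0,0],"grip":255},{"offset":[0,-1,0.62],"angular":[0,0,0],"grip":255},{"offset":[0,-1,0.62],"angular":[0,0,0],"grip":255},{"offset":[0,-1,0.62],"angular":[0,0,0],"grip":255}]'
python3 -m handwheel '[{"offset":[0,-1,0.62],"angular":[0,0,0],"grip":255},{"offset":[0,-1,0.62],"angular":[0,0,0],"grip":255},{"offset":[0,-1,0.62],"angular":[0,0,0],"grip":255},{"offset":[0,-1,0.62],"angular":[0,0,0],"grip":255},{"offset":[0.3,-0.7,0.4],"angular":[0,0,0],"grip":255},{"offset":[0.4,-0.3,0.1],"angular":[0,0,0],"grip":255},{"offset":[0,0,0],"angular":[0,0,0],"grip":255},{"offset":[0,0,0],"angular":[0,0,0],"grip":255}]'
python3 - <<'E'
from h import *
st()
y=np.radians(72)
plan([*dr(-.025,0.08),.050],down([np.cos(y),np.sin(y)]))
grab("wrist","w18.png")
E
```

```text
t: 43.45
eef_pos: [0.5044, -0.0538, 0.1541]
orientation: [0.698, 0.111, 0.699, -0.111]
contact_force: [-0.0, 0.7, -1.7]
width: 0.0453
t: 44.12
eef_pos: [0.5299, -0.1653, 0.1402]
orientation: [0.697, 0.111, 0.699, -0.111]
contact_force: [0.5, 0.7, -1.8]
width: 0.0452
t 44.12 p [ 0.5299 -0.1653  0.1402] w 0.0452 F [ 0.5  0.7 -1.8]
 axes x,y,z: [[-0.002, 0.001, -1.0], [0.31, 0.951, 0.0], [0.951, -0.31, -0.003]] q [-0.35 -0.1   1.82  0.    1.43 -1.6 ]
offset units cur axes [ 4.51 -0.01  0.09]
rotvec 4deg units [-0.01 -0.04 -0.  ]  offset in NEW axes [ 4.51 -0.01  0.08]
```

View pics/w18.png

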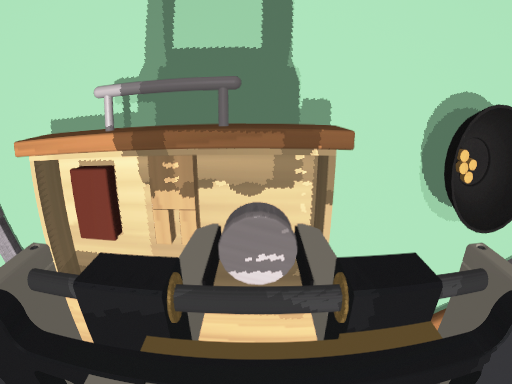

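```bash
python3 -m handwheel '[{"offset":[0.5,0,0.05],"angular":[0,0,0],"grip":255},{"offset":[0.9,0,0],"angular":[0,0,0],"grip":255},{"offset":[0.9,0,0],"angular":[0,0,0],"grip":255},{"offset":[0.9,0,0],"angular":[0,0,0],"grip":255},{"offset":[0.6,0,0],"angular":[0,0,0],"grip":255},{"offset":[0.4,0,0],"angular":[0,0,0],"grip":255},{"offset":[0.2,0,0],"angular":[0,0,0],"grip":255},{"offset":[0.1,0,0],"angular":[0,0,0],"grip":255}]'
python3 -m handwheel '[{"offset":[0,0,0],"angular":[0,0,0],"grip":255},{"offset":[0,0,0],"angular":[0,0,0],"grip":120},{"offset":[0,0,0],"angular":[0,0,0],"grip":108},{"offset":[0,0,0],"angular":[0,0,0],"grip":108},{"offset":[0,0,0],"angular":[0,0,0],"grip":108},{"offset":[-0.3,0,0],"angular":[0,0,0],"grip":108},{"offset":[-0.7,0,0],"angular":[0,0,0],"grip":108},{"offset":[-1,0,0],"angular":[0,0,0],"grip":108}]'
python3 -m handwheel '[{"offset":[-1,0,0],"angular":[0,0,0],"grip":130},{"offset":[-1,0,0],"angular":[0,0,0],"grip":160},{"offset":[-1,0,0],"angular":[0,0,0],"grip":195},{"offset":[0,0,-0.5],"angular":[1,0,0],"grip":195},{"offset":[0,0,0],"angular":[1,0,0],"grip":195},{"offset":[0,0,0],"angular":[1,0,0],"grip":195},{"offset":[0,0,0],"angular":[1,0,0],"grip":195},{"offset":[0,0,0],"angular":[1,0,0],"grip":195}]'
python3 - <<'E'
from h import *
st()
for a in(-18,162):
  y=np.radians(a)
  plan([*HO,.13],down([np.cos(y),np.sin(y)]))
grab("wrist","w19.png"); grab("top","t19.png",(60,110,420,300),2)
E
```

```text
t: 44.83
eef_pos: [0.5317, -0.1656, 0.0516]
orientation: [0.698, 0.111, 0.698, -0.111]
contact_force: [0.3, 0.1, -1.4]
width: 0.0453
t: 45.5
eef_pos: [0.5311, -0.1656, 0.092]
orientation: [0.698, 0.111, 0.699, -0.111]
contact_force: [0.2, -0.0, 0.7]
width: 0.0534
t: 46.17
eef_pos: [0.5222, -0.1628, 0.1534]
orientation: [0.669, 0.231, 0.668, -0.231]
contact_force: [0.3, -0.3, 0.3]
width: 0.0219
t 46.17 p [ 0.5222 -0.1628  0.1534] w 0.0219 F [ 0.3 -0.3  0.3]
 axes x,y,z: [[0.001, -0.0, -1.0], [0.618, 0.786, 0.0], [0.786, -0.618, 0.001]] q [-0.35 -0.13  1.82  0.    1.45 -1.25]
offset units cur axes [ 1.17 -5.36 -2.96]
rotvec 4deg units [ 1.745e+01  1.000e-02 -2.000e-02]  offset in NEW axes [ 1.17 -4.62  4.01]
offset units cur axes [ 1.17 -5.36 -2.96]
rotvec 4deg units [-2.755e+01  2.000e-02  1.000e-02]  offset in NEW axes [ 1.17  4.62 -4.01]
```

View pics/w19.png

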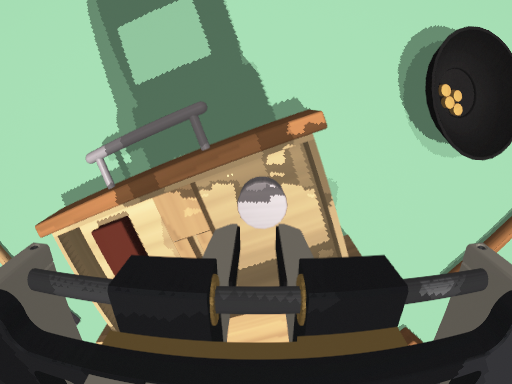

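View pics/t19.png

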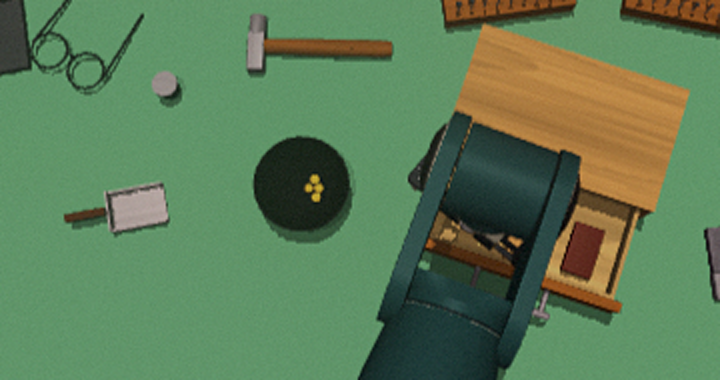

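```bash
python3 -m handwheel '[{"offset":[0,-0.7,-0.4],"angular":[0,0,0],"grip":195},{"offset":[0,-1,-0.55],"angular":[0,0,0],"grip":195},{"offset":[0,-1,-0.55],"angular":[0,0,0],"grip":195},{"offset":[0,-1,-0.55],"angular":[0,0,0],"grip":195},{"offset":[0,-1,-0.55],"angular":[0,0,0],"grip":195},{"offset":[0,-0.66,-0.36],"angular":[0,0,0],"grip":195},{"offset":[0,0,0],"angular":[1,0,0],"grip":195},{"offset":[0,0,0],"angular":[1,0,0],"grip":195}]'
python3 -m handwheel '[{"offset":[0,0,0],"angular":[1,0,0],"grip":195},{"offset":[0,0,0],"angular":[1,0,0],"grip":195},{"offset":[0,0,0],"angular":[1,0,0],"grip":195},{"offset":[0,0,0],"angular":[1,0,0],"grip":195},{"offset":[0,0,0],"angular":[1,0,0],"grip":195},{"offset":[0,0,0],"angular":[1,0,0],"grip":195},{"offset":[0,0,0],"angular":[1,0,0],"grip":195},{"offset":[0,0,0],"angular":[1,0,0],"grip":195}]'
python3 -m handwheel '[{"offset":[0.1,0,0],"angular":[1,0,0],"grip":195},{"offset":[0.1,0,0],"angular":[1,0,0],"grip":195},{"offset":[0.2,0,0],"angular":[1,0,0],"grip":195},{"offset":[0.2,0,0],"angular":[1,0,0],"grip":195},{"offset":[0.2,0,0],"angular":[1,0,0],"grip":195},{"offset":[0.2,0,0],"angular":[1,0,0],"grip":195},{"offset":[0.2,0,0],"angular":[1,0,0],"grip":195},{"offset":[0,0,0],"angular":[0.45,0,0],"grip":195}]'
python3 - <<'E'
from h import *
st()
y=np.radians(-18)
plan([*HO,.048],down([np.cos(y),np.sin(y)]))
grab("wrist","w20.png"); print(w2pix("wrist",[*HO,.05]))
E
```

```text
t: 46.93
eef_pos: [0.4089, -0.2112, 0.153]
orientation: [0.651, 0.277, 0.65, -0.277]
contact_force: [0.6, -0.1, -0.7]
width: 0.0221
t: 47.6
eef_pos: [0.4095, -0.2108, 0.1527]
orientation: [0.55, 0.445, 0.549, -0.445]
contact_force: [-0.6, 0.2, 0.3]
width: 0.0217
t: 48.27
eef_pos: [0.4093, -0.2107, 0.1279]
orientation: [-0.416, -0.572, -0.416, 0.572]
contact_force: [-0.1, 0.9, -0.9]
width: 0.0221
t 48.27 p [ 0.4093 -0.2107  0.1279] w 0.0221 F [-0.1  0.9 -0.9]
 axes x,y,z: [[-0.0, 0.0, -1.0], [0.952, -0.307, -0.0], [-0.307, -0.952, -0.0]] q [-0.53 -0.32  2.02 -0.    1.44 -0.22]
offset units cur axes [ 4.    0.01 -0.01]
rotvec 4deg units [ 0.03 -0.    0.  ]  offset in NEW axes [ 4.    0.01 -0.01]
[258.67055314 204.41905581]
```

View pics/w20.png

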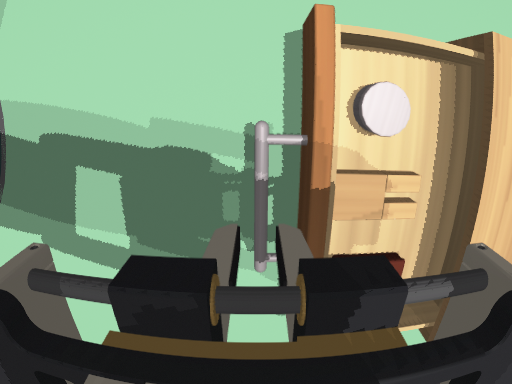

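```bash
python3 -m handwheel '[{"offset":[0.6,0.1,0],"angular":[0,0,0],"grip":195},{"offset":[0.9,0,0],"angular":[0,0,0],"grip":195},{"offset":[0.9,0,0],"angular":[0,0,0],"grip":195},{"offset":[0.8,0,0],"angular":[0,0,0],"grip":195},{"offset":[0.6,0,0],"angular":[0,0,0],"grip":195},{"offset":[0.15,0,0],"angular":[0,0,0],"grip":195},{"offset":[0,0,0],"angular":[0,0,0],"grip":255},{"offset":[0,0,0],"angular":[0,0,0],"grip":255}]' 12
python3 -m handwheel '[{"offset":[0,0,0],"angular":[0,0,0],"grip":255},{"offset":[0,0,0],"angular":[0,0,0],"grip":255},{"offset":[0,0.1,0],"angular":[0,0,0],"grip":255},{"offset":[0,0.2,0],"angular":[0,0,0],"grip":255},{"offset":[0,0.3,0],"angular":[0,0,0],"grip":255},{"offset":[0,0.4,0],"angular":[0,0,0],"grip":255},{"offset":[0,0.4,0],"angular":[0,0,0],"grip":255},{"offset":[0,0.4,0],"angular":[0,0,0],"grip":255}]'
python3 -m handwheel '[{"offset":[0,0.4,0],"angular":[0,0,0],"grip":255},{"offset":[0,0.4,0],"angular":[0,0,0],"grip":255},{"offset":[0,0.4,0],"angular":[0,0,0],"grip":255},{"offset":[0,0.4,0],"angular":[0,0,0],"grip":255},{"offset":[0,0.4,0],"angular":[0,0,0],"grip":255},{"offset":[0,0.4,0],"angular":[0,0,0],"grip":255},{"offset":[0,0.4,0],"angular":[0,0,0],"grip":255},{"offset":[0,0.4,0],"angular":[0,0,0],"grip":255}]'
python3 - <<'E'
from h import *
st(); P,_=pose(); print("opening est",.134-(P[:2]-HO)@UX)
E
```

```text
t: 48.98
eef_pos: [0.4117, -0.2115, 0.0494]
orientation: [0.417, 0.571, 0.417, -0.571]
contact_force: [-0.3, -0.5, 0.0]
width: 0.0131
t: 49.65
eef_pos: [0.4468, -0.2231, 0.0495]
orientation: [0.417, 0.571, 0.416, -0.571]
contact_force: [-2.0, -2.7, 6.9]
width: 0.0108
t: 50.32
eef_pos: [0.5077, -0.2431, 0.0495]
orientation: [-0.417, -0.571, -0.416, 0.572]
contact_force: [-3.8, -6.4, 7.8]
width: 0.0106
t 50.32 p [ 0.5077 -0.2431  0.0495] w 0.0106 F [-3.8 -6.4  7.8]
 axes x,y,z: [[0.001, -0.002, -1.0], [0.952, -0.306, 0.001], [-0.306, -0.952, 0.002]] q [-0.49 -0.01  1.89 -0.    1.26 -0.18]
opening est 0.030499292190464447
```

```bash
python3 -m handwheel '[{"offset":[0,0.4,0],"angular":[0,0,0],"grip":255},{"offset":[0,0.35,0],"angular":[0,0,0],"grip":255},{"offset":[0,0.25,0],"angular":[0,0,0],"grip":255},{"offset":[0,0.15,0],"angular":[0,0,0],"grip":255},{"offset":[0,0.1,0],"angular":[0,0,0],"grip":255},{"offset":[0,0.1,0],"angular":[0,0,0],"grip":255},{"offset":[0,0,0],"angular":[0,0,0],"grip":255},{"offset":[0,0,0],"angular":[0,0,0],"grip":255}]'
python3 - <<'E'
from h import *
st(); P,_=pose(); print("opening est",.134-(P[:2]-HO)@UX)
E
```

```text
t: 50.98
eef_pos: [0.5333, -0.2515, 0.0495]
orientation: [-0.417, -0.571, -0.416, 0.571]
contact_force: [-1.2, -7.9, 6.9]
width: 0.0105
t 50.98 p [ 0.5333 -0.2515  0.0495] w 0.0105 F [-1.2 -7.9  6.9]
 axes x,y,z: [[0.001, -0.002, -1.0], [0.952, -0.306, 0.002], [-0.306, -0.952, 0.002]] q [-0.48  0.05  1.83 -0.    1.26 -0.17]
opening est 0.003602935527753176
```

```bash
python3 -m handwheel '[{"offset":[0,0.1,0],"angular":[0,0,0],"grip":255},{"offset":[0,0.1,0],"angular":[0,0,0],"grip":255},{"offset":[0,0.05,0],"angular":[0,0,0],"grip":255},{"offset":[0,0,0],"angular":[0,0,0],"grip":255},{"offset":[0,0,0],"angular":[0,0,0],"grip":255},{"offset":[0,0,0],"angular":[0,0,0],"grip":255},{"offset":[0,0,0],"angular":[0,0,0],"grip":255},{"offset":[0,0,0],"angular":[0,0,0],"grip":255}]'
python3 - <<'E'
from h import *
st(); P,_=pose(); print("opening est",.134-(P[:2]-HO)@UX)
E
```

```text
t: 51.65
eef_pos: [0.538, -0.253, 0.0495]
orientation: [-0.417, -0.571, -0.416, 0.572]
contact_force: [-2.2, -7.3, 6.2]
width: 0.0102
t 51.65 p [ 0.538  -0.253   0.0495] w 0.0102 F [-2.2 -7.3  6.2]
 axes x,y,z: [[0.001, -0.002, -1.0], [0.952, -0.306, 0.002], [-0.306, -0.952, 0.002]] q [-0.48  0.06  1.82 -0.    1.26 -0.17]
opening est -0.001298069206085467
```

Not at the stop yet, so I'll push a little more.

```bash
python3 -m handwheel '[{"offset":[0,0.05,0],"angular":[0,0,0],"grip":255},{"offset":[0,0.05,0],"angular":[0,0,0],"grip":255},{"offset":[0,0.05,0],"angular":[0,0,0],"grip":255},{"offset":[0,0.05,0],"angular":[0,0,0],"grip":255},{"offset":[0,0,0],"angular":[0,0,0],"grip":255},{"offset":[0,0,0],"angular":[0,0,0],"grip":255},{"offset":[0,0,0],"angular":[0,0,0],"grip":255},{"offset":[0,0,0],"angular":[0,0,0],"grip":255}]'
python3 - <<'E'
from h import *
st(); P,_=pose(); print("opening est",.134-(P[:2]-HO)@UX)
E
```

```text
t: 52.32
eef_pos: [0.5394, -0.2533, 0.0491]
orientation: [-0.415, -0.57, -0.418, 0.573]
contact_force: [-25.6, 2.4, 18.6]
width: 0.0112
t 52.32 p [ 0.5394 -0.2533  0.0491] w 0.0112 F [-25.6   2.4  18.6]
 axes x,y,z: [[-0.005, 0.0, -1.0], [0.952, -0.306, -0.005], [-0.306, -0.952, 0.001]] q [-0.48  0.06  1.81 -0.    1.27 -0.17]
opening est -0.002800596781775244
```

Stop reached with 26 N of reaction. I'll ease back, release and retreat to the left of the unit.

```bash
python3 -m handwheel '[{"offset":[0,-0.1,0],"angular":[0,0,0],"grip":255},{"offset":[0,0,0],"angular":[0,0,0],"grip":195},{"offset":[0,0,0],"angular":[0,0,0],"grip":195},{"offset":[0,0,0],"angular":[0,0,0],"grip":195},{"offset":[-0.5,0,0],"angular":[0,0,0],"grip":195},{"offset":[-1,0,0],"angular":[0,0,0],"grip":195},{"offset":[-1,0,0],"angular":[0,0,0],"grip":195},{"offset":[-1,0,0],"angular":[0,0,0],"grip":195}]'
python3 -m handwheel '[{"offset":[-1,-1,0],"angular":[0,0,0],"grip":195},{"offset":[-1,-1,0],"angular":[0,0,0],"grip":195},{"offset":[-1,-1,0],"angular":[0,0,0],"grip":195},{"offset":[0,-1,0],"angular":[0,0,0],"grip":195},{"offset":[0,-1,0],"angular":[0,0,0],"grip":195},{"offset":[0,-1,0],"angular":[0,0,0],"grip":195},{"offset":[0,-0.5,0],"angular":[0,0,0],"grip":195},{"offset":[0,0,0],"angular":[0,0,0],"grip":195}]'
python3 - <<'E'
from h import *
st()
grab("top","t21.png",(60,90,440,300),2); grab("scene","s21.png",(30,130,430,270),2); grab("wrist","w21.png")
E
```

```text
t: 52.98
eef_pos: [0.5391, -0.2522, 0.1202]
orientation: [0.417, 0.571, 0.417, -0.571]
contact_force: [-0.0, -0.6, -0.4]
width: 0.0223
t: 53.65
eef_pos: [0.4144, -0.2123, 0.1797]
orientation: [0.417, 0.572, 0.416, -0.571]
contact_force: [0.4, 0.1, -0.3]
width: 0.022
t 53.65 p [ 0.4144 -0.2123  0.1797] w 0.022 F [ 0.4  0.1 -0.3]
 axes x,y,z: [[0.001, -0.001, -1.0], [0.952, -0.306, 0.001], [-0.306, -0.952, 0.0]] q [-0.53 -0.34  1.95  0.    1.53 -0.22]
```

View pics/t21.png

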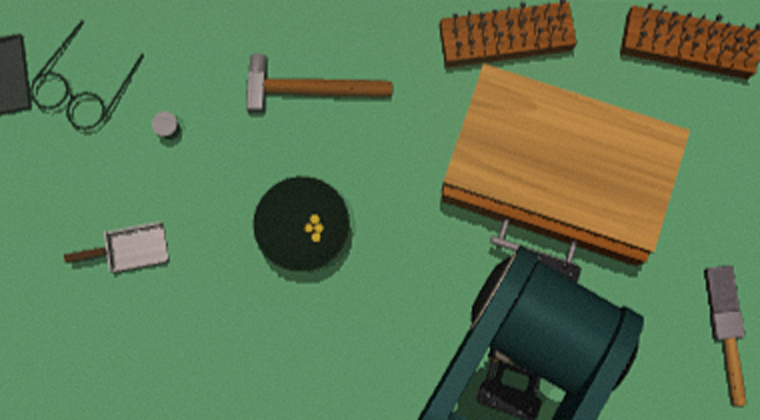

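View pics/s21.png

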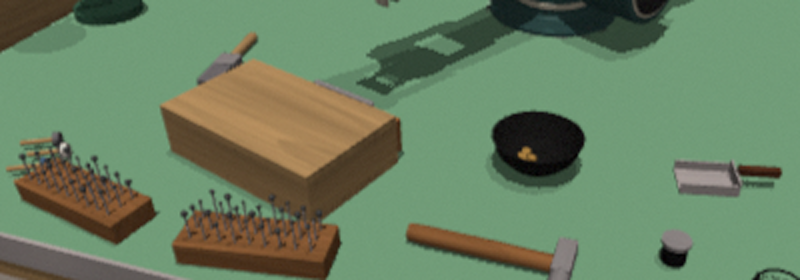

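View pics/w21.png

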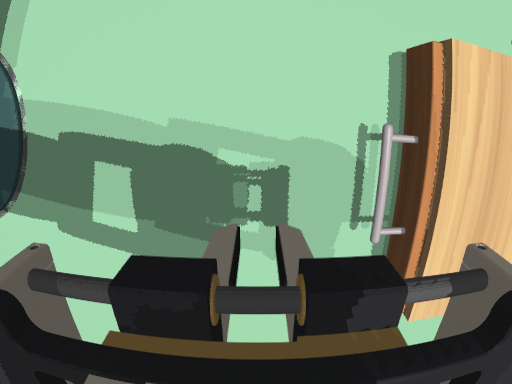

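```bash
python3 - <<'E'
from h import *
st(); print(workorder.sign_off())
E
```

```text
t 53.8 p [ 0.4159 -0.2128  0.1791] w 0.022 F [ 0.5  0.4 -1. ]
 axes x,y,z: [[0.0, -0.0, -1.0], [0.952, -0.306, 0.001], [-0.306, -0.952, 0.0]] q [-0.53 -0.33  1.95  0.    1.52 -0.22]
the job is handed in; nothing more can be done
None
```

The bench is cleared and the job was handed in at about 54 s. The hand-in reports no verdict, so what follows rests on my own checks.

**What I did:**
- I pulled the drawer to its full-open stop.
- I tipped the scoop to about 49° over the bowl. All four buttons slid in and none landed outside. I then set the empty scoop down flat.
- I put the oblong tin, the bench pin and the round tin in the drawer, all flat and right way up.
- I pushed the drawer shut until it hit its stop, at 26 N, then backed the arm off clear of everything.

**Last checks:**
- **Bowl:** it was knocked about 20 mm towards the robot partway through, while the arm was elsewhere. In the last pictures it is upright, with all four buttons about 20 mm from its centre.
- **Scoop:** it lies flat and empty on the bench.
- **Bystanders:** the hammer and loupe look unmoved. The brush showed no visible shift, though I did not measure it.
- **Drawer:** it went in about 137 mm from the full-open stop, against 134 mm of nominal travel. The roughly 3 mm extra I put down to flex of the arm and gripper when pressing at both stops. I could not see inside once it was shut, but the contents lay flat just before closing.

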